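Turn the filing plate over on its pins

ROBOT

A 6-joint arm with a two-finger parallel gripper is mounted at the origin on the work surface. World frame = base frame: x ahead of the robot, y to its left, z up, the work surface at z = 0. Lengths are in m, angles in rad, forces in N, time in s.
With the tool pointing down it reaches from about 0.35 to 0.975 m from the base axis. Payload 7.1 kg.
Tool frame: the origin (TCP) lies on the centre line of the jaws, within the pads' length; the fingertips stand 19 mm ahead of it and the grasp point (between the pads) is the TCP; z points along the fingers, y is the line along which they close (so a half turn about z gives the same grasp; the last joint's range is limited). The gripper opens to 88 mm and grips with 3 to 60 N. Pads are 20 mm wide; open, the fingers measure 115 mm over their backs; the gripper's body (75 mm by 178 mm) begins 61 mm behind the grasp point.
Start: joints at [-1.153, 0.423, 1.63, -0, 1.089, -0.019], TCP at [0.264, -0.566, 0.242] pointing down, gripper open.
Joint ranges: [-3, 3], [-0.9, 2.11], [0.09, 2.58], [-1.31, 4.45], [0.11, 2.69], [-2.54, 2.54]. Speed limits (rad/s): [2.39, 2.39, 3.01, 3.14, 3.14, 3.14].

INTERFACE

Orientations are given as a unit quaternion [x, y, z, w].
In Python, from bench import robot, imaging gives the robot as it stands. The module is installed in compiled form; this text tells all that it offers.
- The arm moves only by the tool move_arm, never from a script. Its argument "deltas" is a list of rows, each a list of 2 entries, a list of its own where there are three numbers: the shift along the tool's x, y, z in cm, then the turn about the tool's z in degrees. A call has 1 to 12 rows; each row is the pose to reach, as a shift and turn from the pose commanded when the call began, along the tool's axes at that moment; what a row does not reach only later rows make up. A row lasts 1/12 s, in which the tool goes at most 41.7 mm and 7.16 degrees, less where a joint would pass 70% of its speed; a pose out of reach is approached as far as the arm can. A call with a gripper value outside its range is refused whole. "fingers" is the finger opening in cm, from 0 to 8.78, set as the call begins (left out, the last holds). The fingers move at their own pace and stop on an object; the grip force is fixed at half the most. Time passes only in rows, so rows that repeat a pose let the fingers close. It gives the time, the measured TCP pose, the force, the opening and the grip force at its end, in the units of the state.
- robot.sense(): the state, without advancing time (a new reading comes with each control period).
- imaging.snapshot(name): name is "scene" or "top" or "wrist"; returns the picture (384x512x3 uint8, red, green, blue); there is no depth.
- imaging.camera_params(name): a dict with "fx", "fy", "cx", "cy" (pixels), "eye" and "orientation" of the camera in the world. Camera axes: x right, y down, z forward; pixel columns grow to the right and rows downward; lengths in m; the calibration is good to about 2 mm. A picture is of the moment at which its call begins: read the wrist's pose just before it. camera_params takes no time and is no camera call; for the wrist camera it gives the pose at the moment of the call.
- robot.hand_in(): hands the job in; it is judged then, once.
The state is a dict: "time_s": time; "joint_positions": joint angles; "qd": joint speeds; "tau": joint torques, N m; "eef_pos": TCP position; "orientation": TCP orientation; "ft_force": force on the tool from outside, world axes, zero at the start; "moment": the same for the moment, N m; "finger_gap": finger opening in m; "grasp_force": force on a finger pad.
Only numpy, scipy, OpenCV 4.12 (cv2) and the standard library are available. Lean on these libraries where they do the work, as an engineer would, in place of code of your own. Each camera call takes 0.05 s, during which the arm holds its last target. There are 200 camera calls.

TASK

The reversible plate sits on the two pins of the filing block with its smooth face up. Take it off, turn it over and put it back on the same pins so that the grooved face is up and the plate lies flat and fully home, then let go. The slotted rest is there to stand the plate on end if that helps; leave all the other things where they are.

Things in the scene. Friction and masses are not known exactly. Their poses are not given: they have to be found in the camera images.
- plate: The reversible aluminium plate, a loose slab 50 mm wide (its x), 110 long (its y), 12 thick (its z), about 0.25 kg; origin at its middle. +z points out of the smooth face (up at the start). The -z face has a groove 11 wide, 4 deep, all along the length from x = +1 to +12 mm, between two level lands. It fits the pins again only turned end over end (half a turn about its x); otherwise it stands 9 mm too high.
- plate_hole1 (a point): Centre (mid-thickness) of one of the plate's two 12 mm through holes, at x = -10, y = +35 mm in the plate's frame: off the centre line, nearer one long edge.
- plate_hole2 (a point): The other through hole, at x = -10, y = -35 mm in the plate's frame.
- block: The filing block, fixed, left or right on the bench; position and yaw vary. Dark steel foot 90 (x) x 120 (y) x 12 high, on it a slim pedestal 34 (x) x 96 (y) whose flat top is 60 mm above the bench, so that the plate overhangs it by 8 mm at the long sides and 7 at the ends. Origin on the bench under its middle, z up. At the start the plate's axes are the block's; when done plate x = block x, y = block -y, z down.
- block_pin1 (a point): Foot (on the pedestal's top) of one of two identical upright steel pins, 9 mm in diameter, 9 high, the upper 4 tapered to 4 mm diameter; at x = -10, y = +35 mm in the block's frame.
- block_pin2 (a point): Foot of the other pin, at x = -10, y = -35 mm in the block's frame.
- block_seat (a point): Centre of the pedestal's flat top, 60 mm above the bench, axes as the block's. The seated plate's origin lies 6 mm above it, either side up.
- rest: The slotted rest, fixed, on the other side from the block; position and yaw vary. Dark steel foot 90 (x) x 80 (y) x 12 high; on it two walls 40 long (x); the slot between them runs along x, open at both ends, 16 wide (y) up to 38 mm above the bench, then flaring to 37 wide at its top, 50 above the bench. The plate can stand on end in it, width along x, middle 67 above the bench, leaning up to 9 degrees. Origin on the bench under its middle, z up.
- rest_slot (a point): Middle of the slot's floor, 12 mm above the bench, axes as the rest's.
- belay: bystander: red belay device, 34 x 56 x 24 high, loose; origin centre of its underside
- guard1: bystander: black plastic crampon point guard, open tray 85 x 55 x 24 high, loose; origin centre of its underside
- guard2: bystander: second, identical crampon point guard
- carabiner: bystander: aluminium carabiner lying flat, about 60 x 105 x 10 high; origin on the bench at its middle
- brush: bystander: bamboo brush lying bristles down, about 195 x 36 x 24 high, long along its x; origin on the bench
- flask: bystander: upright steel flask, diameter 70, 190 high; origin centre of its underside
- tin: bystander: low round tin, diameter 64, 45 high; origin centre of its underside
- wrench: bystander: wrench 170 long, lying along its x; origin on the bench
Mind the look-alikes: they are no part of the job. What is shaped like the plate but orange is not meant.

How it is judged:
On the way, in this order (a step that is already met when the one before it is completed fails the run):
1. the plate is lifted clear of the pins (z of plate in the frame of block_seat above 0.03 m), for 0.1 s.
2. the plate is turned over, grooved face up (angle between plate's own z axis and vertical above 2.7 rad), for 0.1 s.
At the end, for the whole second after the job is handed in: The plate lies grooved face up (within 0.05 rad of level) on the pedestal with the pins in its holes: its middle within 4 mm horizontally of the seat's centre and 3 to 8.5 mm above the pedestal top (6 mm when home), its length within 0.06 rad of the block's; at rest (angle between plate's own z axis and vertical above 3.09159 rad and horizontal distance between plate and block_seat below 0.004 m and z of plate in the frame of block_seat between 0.003 and 0.0085 m and angle between the y axis of plate and the y axis of block, either way round below 0.06 rad and linear speed of plate below 0.02 m/s and angular speed of plate below 0.2 rad/s); the robot touches nothing.
It fails at once if another loose thing on the bench is moved more than 30 mm (distance of any of belay, guard1, guard2, carabiner, brush, flask, tin, wrench from where it was at the start of the episode above 0.03 m).
It also fails if it takes over 59 s, if anything falls off the work surface, if the arm or the gripper's body presses on something with over 40 N, if the wrist force passes 120 N, or if a joint passes its speed limit or range.

## Working session

There is one attempt and no reset: what is moved stays moved. The work goes in short steps, Python scripts to look and compute and a tool call to move; the robot and the scene stay as the last step left them, time stands still between calls to the robot, and variables do not carry over. Pictures are saved under pics/ and viewed, at most 10 in all, crops included, and the job is handed in when it is done.

Besides the shell and the picture viewer there is one more tool, called as name(argument=value, ...), one argument or row to a line, values as JSON. move_arm: Moves the arm, as the interface text tells. Its arguments: {"type":"object","properties":{"deltas":{"type":"array","items":{"type":"array"}},"fingers":{"type":"number"}},"required":["deltas"]}

```bash
mkdir -p pics
cat > h.py <<'E'
import numpy as np, cv2
from bench import robot, imaging
from scipy.spatial.transform import Rotation as R
def cam(n):
    c=imaging.camera_params(n); o=np.array(c['orientation'])
    c['R']=R.from_quat(o).as_matrix() if o.size==4 else o.reshape(3,3)
    c['eye']=np.array(c['eye']); return c
def ray(c,uv,z):
    uv=np.atleast_2d(uv).astype(float)
    d=np.c_[(uv[:,0]-c['cx'])/c['fx'],(uv[:,1]-c['cy'])/c['fy'],np.ones(len(uv))]@c['R'].T
    return c['eye']+d*((z-c['eye'][2])/d[:,2])[:,None]
def proj(c,P):
    p=(np.atleast_2d(P)-c['eye'])@c['R']; return np.c_[c['fx']*p[:,0]/p[:,2]+c['cx'],c['fy']*p[:,1]/p[:,2]+c['cy']]
def snap(n): return cv2.cvtColor(imaging.snapshot(n),cv2.COLOR_RGB2BGR)
def save(f,im,s=1): cv2.imwrite('pics/'+f,cv2.resize(im,None,fx=s,fy=s,interpolation=cv2.INTER_CUBIC))
E
python3 - <<'E'
from h import *
a=snap('scene');b=snap('top')
cv2.imwrite('pics/raw_top.png',b);cv2.imwrite('pics/raw_scene.png',a)
save('top.png',b,1.5);save('scene.png',a,1.5)
for n in('scene','top'):
    c=cam(n);print(n,c['eye'].round(3),c['fx'],c['R'][:,2].round(2))
print(robot.sense())
E
```

```text
scene [ 1.181 -0.09   0.925] 419.42344685165097 [-0.62  0.07 -0.78]
top [0.369 0.007 1.002] 370.4188572705512 [ 0.18 -0.02 -0.98]
{'time_s': 0.1, 'joint_positions': array([-1.15302301e+00,  4.23730906e-01,  1.63060579e+00,  9.00114842e-06,
        1.08861493e+00, -1.90272890e-02]), 'qd': array([-0.00068586, -0.00158199, -0.00069361, -0.00062032, -0.00048881,
       -0.00222599]), 'tau': array([-1.34883398e-03, -5.45611632e+01, -2.74330169e+01,  6.43387134e-02,
        1.88255904e-02, -3.18554680e-05]), 'eef_pos': array([ 0.26421779, -0.56587737,  0.24100341]), 'orientation': array([ 9.76245529e-01,  2.16666115e-01, -1.30668088e-04, -6.66813924e-04]), 'ft_force': array([ 0.17864649, -1.12031073,  0.52440404]), 'moment': array([-0.02064769, -0.04428469,  0.03503142]), 'grasp_force': 0.0, 'finger_gap': 0.08777300286458535}
```

View pics/top.png

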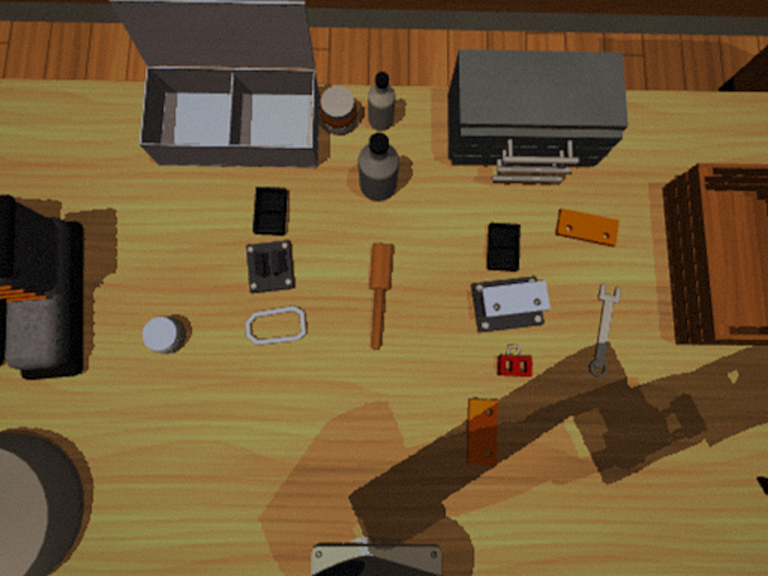

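View pics/scene.png

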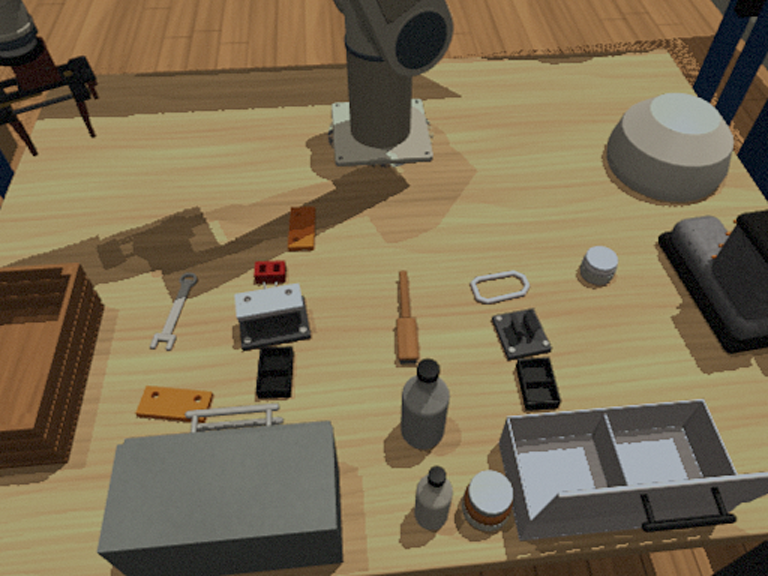

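Candidates: silver plate on block (top pixel ≈(343,199) raw), orange look-alikes at (391,151) and (322,288) – excluded by colour; the silver one on the dark block with holes is the plate. Rest ≈(180,176).

Run:
```python
from h import *
im=cv2.imread('pics/raw_top.png');c=cam('top')
hsv=cv2.cvtColor(im,cv2.COLOR_BGR2HSV)
print(im[199,343],im[185,180],im[170,165])
m=((hsv[...,2]>130)&(hsv[...,1]<70)).astype(np.uint8)
m[:, :300]=0;m[:,380:]=0;m[:175]=0;m[225:]=0
cs,_=cv2.findContours(m,0,2);k=max(cs,key=cv2.contourArea)[:,0]
W=ray(c,k,0.072)[:,:2]*1000
print(cv2.minAreaRect(W.astype(np.float32)))
# rest foot dark
m=((hsv[...,2]<95)&(hsv[...,1]<110)).astype(np.uint8)
r=m.copy();r[:, :155]=0;r[:,205:]=0;r[:160]=0;r[200:]=0
cs,_=cv2.findContours(r,0,2);k=max(cs,key=cv2.contourArea)[:,0]
print(cv2.minAreaRect((ray(c,k,0.012)[:,:2]*1000).astype(np.float32)))
save('crop.png',np.hstack([im[150:250,300:400],im[140:240,130:230]]),4)
s=robot.sense();Rm=R.from_quat(s['orientation']).as_matrix();print(Rm.round(3))
w=cam('wrist');print(w['eye'],w['fx'],((w['eye']-s['eef_pos'])@Rm).round(3),(Rm.T@w['R']).round(2))
```

```text
[169 155 147] [47 45 48] [42 44 51]
((520.794189453125, -233.10769653320312), (53.676361083984375, 110.30493927001953), 7.716257572174072)
((581.9539184570312, 198.28387451171875), (89.40190887451172, 79.04551696777344), 7.738052845001221)
[[ 0.906  0.423 -0.001]
 [ 0.423 -0.906  0.001]
 [ 0.    -0.001 -1.   ]]
[ 0.33047701 -0.53479341  0.38365739] 281.4956199326398 [ 0.073 -0.    -0.143] [[-0.   -0.96 -0.27]
 [ 1.   -0.   -0.  ]
 [ 0.   -0.27  0.96]]
```

View pics/crop.png

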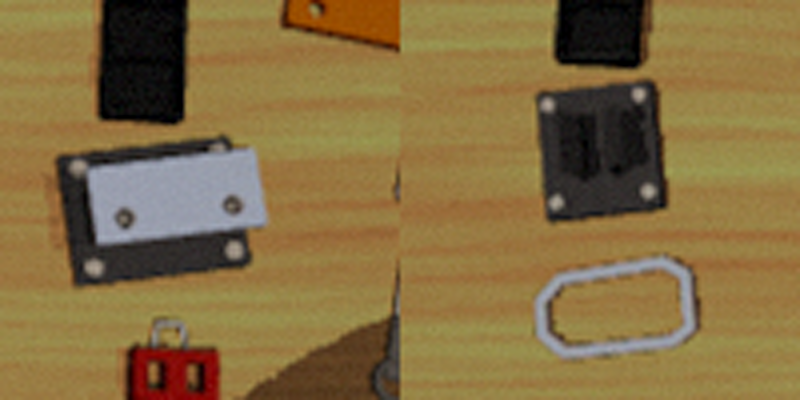

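The crop shows the silver plate, its holes at crop (124,217),(233,205) toward the robot, on the dark block: the right one. The rest, with two dark walls, is at the right of the crop.

move_arm(
  deltas=[
    [[3.1, -1.6, 0.3], -6],
    [[6.2, -3.2, 0.6], -12],
    [[9.3, -4.8, 1], -18],
    [[12.4, -6.4, 1.3], -24],
    [[15.5, -8, 1.6], -30],
    [[18.7, -9.6, 2], -36],
    [[21.8, -11.3, 2.3], -42],
    [[24.9, -12.9, 2.6], -48],
    [[28, -14.5, 3], -54],
    [[31.1, -16.1, 3.3], -60],
    [[34.3, -17.7, 3.6], -66],
    [[37.4, -19.3, 4], -72.7],
  ],
  fingers=8.7,
)

```text
time_s: 1.1
eef_pos: [0.5225, -0.2316, 0.2014]
orientation: [0.656, 0.755, 0.0, -0.0]
ft_force: [0.2, -0.2, -0.1]
finger_gap: 0.0871
grasp_force: 0.0
```

```bash
cat > look.py <<'E'
from h import *
import sys
def plate_seg(im,thr=100,smax=80):
    hsv=cv2.cvtColor(im,cv2.COLOR_BGR2HSV)
    m=((hsv[...,2]>thr)&(hsv[...,1]<smax)).astype(np.uint8)
    return m
E
python3 - <<'E'
from look import *
s=robot.sense();im=snap('wrist');c=cam('wrist');cv2.imwrite('pics/raw_w1.png',im);save('w1.png',im,1.5)
Rm=R.from_quat(s['orientation']).as_matrix();print(s['eef_pos'],Rm.round(4).tolist(),s['joint_positions'].round(2))
np.savez('w1.npz',**{k:np.array(v) for k,v in c.items()})
print(proj(c,[[.521,-.233,.072]]))
E
```

```text
[ 0.52245843 -0.23158179  0.20143907] [[-0.1395, 0.9902, -0.0001], [0.9902, 0.1395, 0.0001], [0.0001, -0.0001, -1.0]] [-0.44  0.4   1.78  0.    0.96 -0.58]
[[247.87839446 194.60014595]]
```

View pics/w1.png

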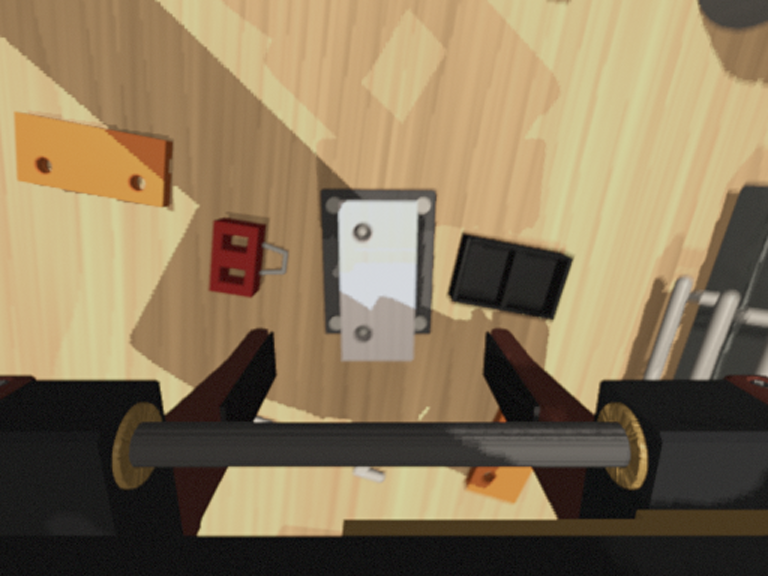

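The wrist view shows the plate at (378,280), holes at (362,232) and (362,333) of the 768-wide picture, between the open fingers.

Run:
```python
from look import *
c=cam('wrist');im=cv2.imread('pics/raw_w1.png');hsv=cv2.cvtColor(im,cv2.COLOR_BGR2HSV)
m=((hsv[...,1]<45)&(hsv[...,2]>95)).astype(np.uint8)
m[:128]=0;m[243:]=0;m[:,:220]=0;m[:,284:]=0
m=cv2.morphologyEx(m,cv2.MORPH_OPEN,np.ones((7,7)))
cs,_=cv2.findContours(m,0,2);k=max(cs,key=cv2.contourArea)[:,0]
print(cv2.boundingRect(k))
r=cv2.minAreaRect((ray(c,k,0.072)[:,:2]*1000).astype(np.float32));print(r)
g=cv2.cvtColor(im,cv2.COLOR_BGR2GRAY)
for u,v in((241,155),(241,222)):
    p=g[v-9:v+10,u-9:u+10].astype(float);w=np.clip(np.median(p)-25-p,0,None);yy,xx=np.mgrid[-9:10,-9:10]
    q=[u+(w*xx).sum()/w.sum(),v+(w*yy).sum()/w.sum()];print(q,ray(c,[q],0.072).round(4))
```

```text
(220, 132, 64, 108)
((523.6199951171875, -225.98728942871094), (62.73103713989258, 110.15105438232422), 8.512489318847656)
[np.float64(240.99953746530988), np.float64(154.60669133518348)] [[ 0.5086 -0.1942  0.072 ]]
[np.float64(241.68441064638785), np.float64(222.1752217997465)] [[ 0.519  -0.2633  0.072 ]]
```

Run:
```python
from look import *
c=cam('wrist');im=cv2.imread('pics/raw_w1.png');hsv=cv2.cvtColor(im,cv2.COLOR_BGR2HSV)
for v in (145,170,200,230): print('row',v,[(u,*map(int,hsv[v,u,1:])) for u in list(range(222,232))+list(range(272,284))])
for u in (235,250,270): print('col',u,[(v,*map(int,hsv[v,u,1:])) for v in list(range(128,138))+list(range(234,246))])
```

```text
row 145 [(222, 23, 44), (223, 30, 43), (224, 8, 62), (225, 5, 149), (226, 4, 198), (227, 5, 215), (228, 4, 216), (229, 5, 216), (230, 5, 215), (231, 6, 216), (272, 7, 215), (273, 8, 216), (274, 8, 216), (275, 6, 215), (276, 6, 216), (277, 9, 200), (278, 10, 146), (279, 14, 73), (280, 27, 48), (281, 18, 56), (282, 24, 65), (283, 24, 75)]
row 170 [(222, 25, 62), (223, 25, 62), (224, 25, 62), (225, 13, 102), (226, 7, 174), (227, 5, 207), (228, 5, 215), (229, 7, 216), (230, 9, 216), (231, 11, 215), (272, 11, 214), (273, 11, 215), (274, 11, 215), (275, 11, 216), (276, 11, 205), (277, 14, 168), (278, 19, 95), (279, 23, 56), (280, 24, 53), (281, 24, 63), (282, 25, 82), (283, 23, 100)]
row 200 [(222, 25, 62), (223, 21, 61), (224, 22, 59), (225, 24, 63), (226, 34, 113), (227, 31, 147), (228, 27, 170), (229, 28, 175), (230, 27, 173), (231, 30, 171), (272, 9, 220), (273, 8, 220), (274, 9, 221), (275, 8, 212), (276, 10, 180), (277, 9, 112), (278, 13, 58), (279, 28, 55), (280, 28, 73), (281, 28, 92), (282, 27, 103), (283, 25, 103)]
row 230 [(222, 114, 152), (223, 113, 149), (224, 113, 145), (225,
[... 674 characters left out ...]
8, 22, 92), (129, 27, 94), (130, 22, 93), (131, 27, 95), (132, 28, 101), (133, 7, 141), (134, 3, 185), (135, 4, 208), (136, 5, 216), (137, 5, 216), (234, 29, 168), (235, 30, 168), (236, 30, 168), (237, 29, 167), (238, 31, 167), (239, 37, 165), (240, 61, 158), (241, 97, 153), (242, 115, 149), (243, 111, 151), (244, 111, 149), (245, 113, 151)]
col 270 [(128, 22, 93), (129, 28, 92), (130, 24, 94), (131, 25, 91), (132, 25, 102), (133, 13, 138), (134, 7, 180), (135, 6, 204), (136, 6, 214), (137, 7, 216), (234, 30, 168), (235, 29, 168), (236, 29, 168), (237, 27, 167), (238, 31, 167), (239, 35, 166), (240, 56, 160), (241, 92, 155), (242, 109, 154), (243, 113, 151), (244, 111, 149), (245, 111, 149)]
```

Run:
```python
from look import *
c=cam('wrist');s=robot.sense();Rm=R.from_quat(s['orientation']).as_matrix()
L=ray(c,[[225.0,145],[225.8,170],[226.3,200],[227.1,230]],.072)
Rr=ray(c,[[278.2,145],[277.5,170],[276.7,200],[275.6,230]],.072)
T=ray(c,[[235,133.2],[250,133.2],[270,133.2]],.072);B=ray(c,[[235,240.6],[250,240.5],[270,240.5]],.072)
for n,P in zip('LRTB',(L,Rr,T,B)):print(n,((P-s['eef_pos'])@Rm*1000).round(1).tolist())
```

```text
L [[44.4, -26.8, 128.8], [20.1, -26.7, 128.8], [-10.7, -26.9, 128.7], [-43.3, -26.9, 128.6]]
R [[44.4, 24.1, 128.9], [20.1, 24.0, 128.8], [-10.7, 23.9, 128.8], [-43.4, 23.5, 128.7]]
T [[55.5, -17.0, 128.8], [55.5, -2.9, 128.9], [55.5, 16.1, 128.9]]
B [[-55.3, -18.9, 128.6], [-55.3, -3.1, 128.6], [-55.3, 17.9, 128.7]]
```

move_arm(
  deltas=[
    [[0, -0.14, 3.5], 0],
    [[0, -0.14, 7], 0],
    [[0, -0.14, 10], 0],
    [[0, -0.14, 12.5], 0],
    [[0, -0.14, 13.5], 0],
    [[0, -0.14, 13.5], 0],
    [[0, -0.14, 13.5], 0],
  ],
)

```text
time_s: 1.73
eef_pos: [0.5203, -0.2336, 0.0668]
orientation: [0.658, 0.753, -0.0, -0.0]
ft_force: [0.0, -0.4, -0.8]
finger_gap: 0.087
grasp_force: 0.0
```

move_arm(
  deltas=[
    [[0, 0, 0], 0],
    [[0, 0, 0], 0],
    [[0, 0, 0], 0],
    [[0, 0, 0], 0],
    [[0, 0, 0], 0],
    [[0, 0, 0], 0],
    [[0, 0, 0], 0],
    [[0, 0, 0], 0],
  ],
  fingers=4.5,
)

```text
time_s: 2.4
eef_pos: [0.5205, -0.2335, 0.0671]
orientation: [0.658, 0.753, 0.0, 0.0]
ft_force: [-1.5, -0.0, 6.5]
finger_gap: 0.0497
grasp_force: 30.0
```

Run:
```python
from h import *
s=robot.sense();print({k:np.round(v,4).tolist() for k,v in s.items()})
```

```text
{'time_s': 2.4, 'joint_positions': [-0.4425, 0.5968, 1.8434, 0.0001, 0.701, -0.5774], 'qd': [-0.0007, -0.0013, -0.0025, -0.0021, 0.0009, -0.0003], 'tau': [0.0003, -51.8168, -17.0091, 0.0129, -0.2484, -0.013], 'eef_pos': [0.5205, -0.2335, 0.0671], 'orientation': [0.6579, 0.7531, 0.0001, 0.0002], 'ft_force': [-1.4772, -0.0365, 6.4631], 'moment': [0.1253, 0.0099, -0.0233], 'grasp_force': 29.9959, 'finger_gap': 0.0497}
```

move_arm(
  deltas=[
    [[0, 0, -1], 0],
    [[0, 0, -3], 0],
    [[0, 0, -6], 0],
    [[0, 0, -9], 0],
    [[0, 0, -10], 0],
    [[0, 0, -10], 0],
    [[0, 0, -10], 0],
    [[0, 0, -10], 0],
  ],
)

```text
time_s: 3.07
eef_pos: [0.5191, -0.2329, 0.165]
orientation: [0.658, 0.753, -0.0, -0.001]
ft_force: [-0.5, 0.2, -3.2]
finger_gap: 0.0497
grasp_force: 30.0
```

Run:
```python
from look import *
s=robot.sense();im=snap('wrist');c=cam('wrist');s2=robot.sense();cv2.imwrite('pics/raw_w2.png',im);save('w2.png',im,1.5)
print(s['eef_pos'],s2['eef_pos'],s['ft_force'])
```

```text
[ 0.51911592 -0.23286975  0.16503086] [ 0.51907502 -0.23283397  0.1647894 ] [-0.49619773  0.2194331  -3.17999607]
```

View pics/w2.png

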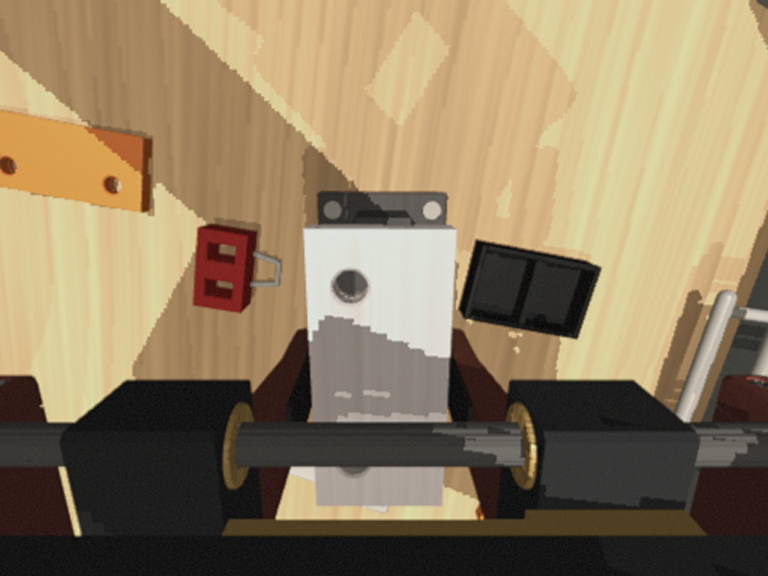

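The plate is held level, its +y end at (380,228), hole at (350,287). Next, across to the rest.

move_arm(
  deltas=[
    [[2, 0.8, 0], 0],
    [[5, 2, 0], 0],
    [[8.5, 3.3, 0], 0],
    [[12, 4.6, 0], 0],
    [[15.5, 6, 0], 0],
    [[19, 7.3, 0], 0],
    [[22.5, 8.7, 0], 0],
    [[26, 10, 0], 0],
    [[29, 11.2, 0], 0],
    [[30.9, 11.9, 0], 0],
    [[30.9, 11.9, 0], 0],
    [[30.9, 11.9, 0], 0],
  ],
)

```text
time_s: 4.12
eef_pos: [0.5957, 0.0897, 0.1648]
orientation: [0.657, 0.754, -0.001, -0.001]
ft_force: [0.3, -0.5, -3.3]
finger_gap: 0.0498
grasp_force: 30.0
```

Run:
```python
from look import *
snap('wrist');s=robot.sense();im=snap('wrist');c=cam('wrist');s2=robot.sense();cv2.imwrite('pics/raw_w3.png',im);save('w3.png',im[:260],1.5)
print(s['eef_pos'],s2['eef_pos'],s['orientation'])
```

```text
[0.59558374 0.08866889 0.16503126] [0.59565497 0.08803017 0.16533586] [ 0.65744901  0.75349747 -0.00125818 -0.00088272]
```

View pics/w3.png

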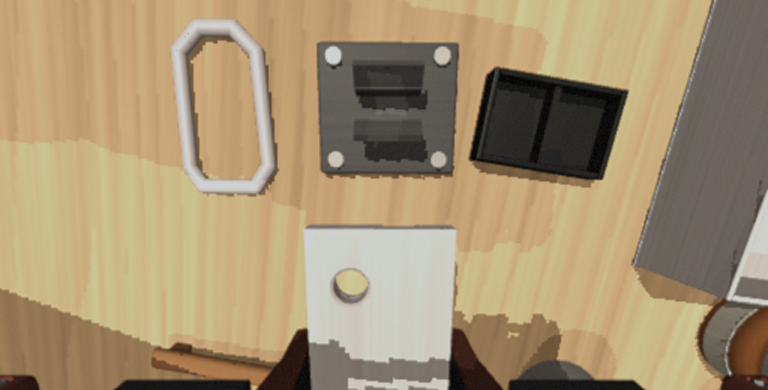

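The rest is ahead of the plate: foot corners about (318,42),(458,42),(453,172),(320,172), walls at v≈60–95 and 120–140.

Run:
```python
from look import *
c=cam('wrist');s=robot.sense();Rm=R.from_quat(s['orientation']).as_matrix();im=cv2.imread('pics/raw_w3.png')
f=lambda uv,z:((ray(c,np.array(uv)/1.5,z)-s['eef_pos'])@Rm*1000).round(1)[:,:2].tolist()
print('foot',f([(318,42),(458,42),(453,172),(320,172)],.012))
print('walls',f([(353,61),(424,61),(390,73),(390,94),(388,120),(388,140),(355,125),(425,125)],.05))
print(s['eef_pos'])
x=(im[35:125,200:320]);x=cv2.convertScaleAbs(x,alpha=2.5);save('w3c.png',x,6)
```

```text
foot [[150.8, -38.5], [150.8, 49.1], [72.3, 49.7], [72.3, -40.2]]
walls [[131.6, -14.7], [131.6, 24.5], [125.5, 5.8], [114.8, 5.8], [101.1, 4.8], [90.3, 4.8], [98.5, -14.1], [98.5, 26.0]]
[0.59565497 0.08803017 0.16533586]
```

View pics/w3c.png

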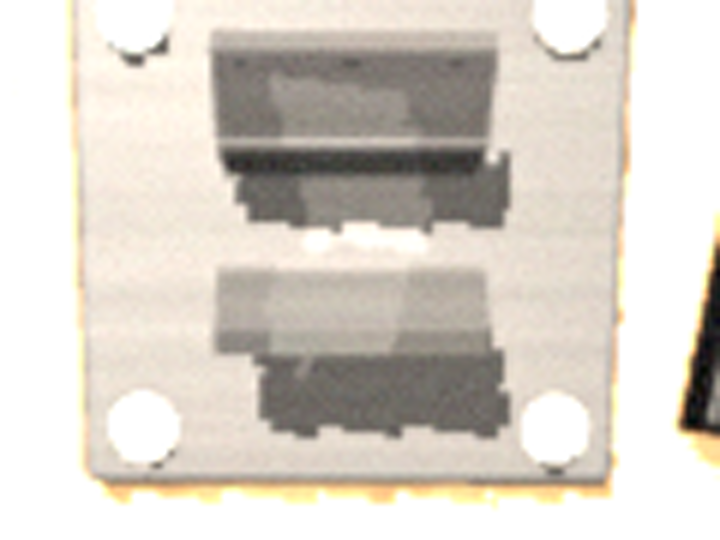

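move_arm(
  deltas=[
    [[2, 0.3, 1], 0],
    [[4.3, 0.5, 3], 0],
    [[4.3, 0.5, 6], 0],
    [[4.3, 0.5, 9], 0],
    [[4.3, 0.5, 10.3], 0],
    [[4.3, 0.5, 10.6], 0],
    [[4.3, 0.5, 10.9], 0],
    [[4.3, 0.5, 11.2], 0],
    [[4.3, 0.5, 11.4], 0],
    [[4.3, 0.5, 11.6], 0],
    [[4.3, 0.5, 11.6], 0],
  ],
)

```text
time_s: 5.13
eef_pos: [0.597, 0.1318, 0.0519]
orientation: [0.658, 0.753, 0.001, 0.001]
ft_force: [0.7, -5.3, 2.9]
finger_gap: 0.0495
grasp_force: 30.0
```

move_arm(
  deltas=[
    [[0, 0, 0.3], 0],
    [[0, 0, 0.5], 0],
    [[0, 0, 0.7], 0],
    [[0, 0, 0.9], 0],
    [[0, 0, 1.1], 0],
    [[0, 0, 1.3], 0],
    [[0, 0, 1.5], 0],
    [[0, 0, 1.7], 0],
    [[0, 0, 1.7], 0],
  ],
)

```text
time_s: 5.88
eef_pos: [0.5956, 0.1322, 0.0332]
orientation: [0.658, 0.753, -0.0, -0.0]
ft_force: [2.2, -0.0, 1.7]
finger_gap: 0.0497
grasp_force: 30.0
```

Run:
```python
from look import *
im=snap('scene');cv2.imwrite('pics/raw_s4.png',im);w=snap('wrist')
c=cam('scene');s=robot.sense();u,v=proj(c,s['eef_pos'])[0].astype(int);print(u,v,s['eef_pos'])
a=cv2.resize(im[v-60:v+60,u-60:u+60],(480,480),interpolation=cv2.INTER_CUBIC);b=w[:260,130:400]
b=cv2.resize(b,(300,480));cv2.imwrite('pics/s4.png',np.hstack([a,b]))
```

```text
324 221 [0.59544753 0.13203237 0.03330064]
```

View pics/s4.png

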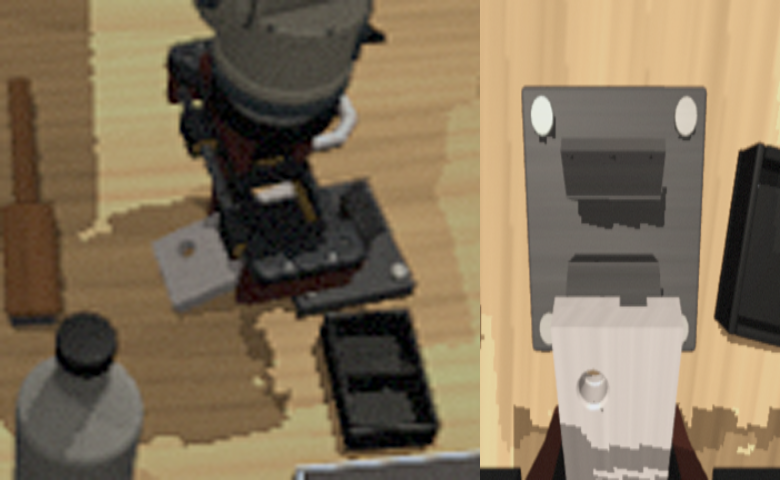

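The free end has risen (its end face with the groove notch is seen on the right, ~(615,310)); the plate turns about the pads as hoped. Now to the other side of the rest, to drag the low end up and over the wall.

move_arm(
  deltas=[
    [[0, 0, -2], 0],
    [[0, 0, -5.5], 0],
    [[1, 0, -8.5], 0],
    [[4.5, 0, -9], 0],
    [[8.5, 0, -9], 0],
    [[12, 0, -9], 0],
    [[14.5, 0, -8.5], 0],
    [[14.5, 0, -6], 0],
    [[14.5, 0, -3], 0],
    [[14.5, 0, -1.6], 0],
    [[14.5, 0, -1.3], 0],
    [[14.5, 0, -1.3], 0],
  ],
)

```text
time_s: 6.98
eef_pos: [0.5749, 0.2748, 0.0451]
orientation: [0.658, 0.753, -0.002, -0.001]
ft_force: [0.5, 0.1, -3.7]
finger_gap: 0.0496
grasp_force: 30.0
```

Run:
```python
from look import *
w=snap('wrist');im=snap('scene')
c=cam('scene');s=robot.sense();u,v=proj(c,s['eef_pos'])[0].astype(int);print(u,v,s['eef_pos'],s['ft_force'])
a=cv2.resize(im[v-50:v+50,u-50:u+50],(400,400),interpolation=cv2.INTER_CUBIC)
cv2.imwrite('pics/s5.png',np.hstack([a,cv2.resize(w[100:350,130:380],(400,400))]))
```

```text
377 208 [0.57683229 0.27553191 0.04739214] [-0.32195831  0.75715136 -2.62072302]
```

View pics/s5.png

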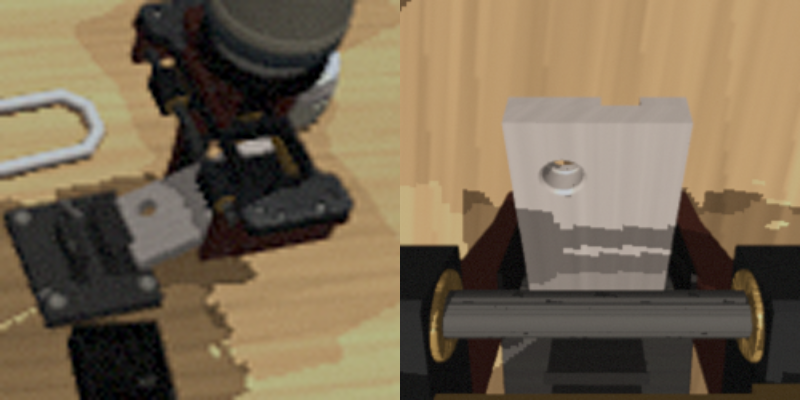

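move_arm(
  deltas=[
    [[-0.3, 0, 0], 0],
    [[-0.6, 0, -0.1], 0],
    [[-0.9, 0, -0.5], 0],
    [[-1.2, 0, -0.9], 0],
    [[-1.5, 0, -1.3], 0],
    [[-1.9, 0, -1.7], 0],
    [[-2.3, 0, -2], 0],
    [[-2.7, 0, -2.3], 0],
    [[-3.1, 0, -2.6], 0],
    [[-3.1, 0, -2.6], 0],
  ],
)

```text
time_s: 7.92
eef_pos: [0.5806, 0.246, 0.074]
orientation: [0.658, 0.753, 0.001, -0.001]
ft_force: [-1.5, 7.3, -1.3]
finger_gap: 0.0496
grasp_force: 30.0
```

Run:
```python
from look import *
w=snap('wrist');im=snap('scene');cv2.imwrite('pics/raw_w6.png',w)
c=cam('scene');s=robot.sense();u,v=proj(c,s['eef_pos'])[0].astype(int);print(u,v,s['eef_pos'],s['ft_force'])
a=cv2.resize(im[v-50:v+50,u-50:u+50],(400,400),interpolation=cv2.INTER_CUBIC)
cv2.imwrite('pics/s6.png',np.hstack([a,cv2.resize(w[100:350,130:380],(400,400))]))
```

```text
369 203 [0.58062992 0.24609228 0.07386574] [-2.57783312  6.48507911 -2.11506745]
```

View pics/s6.png

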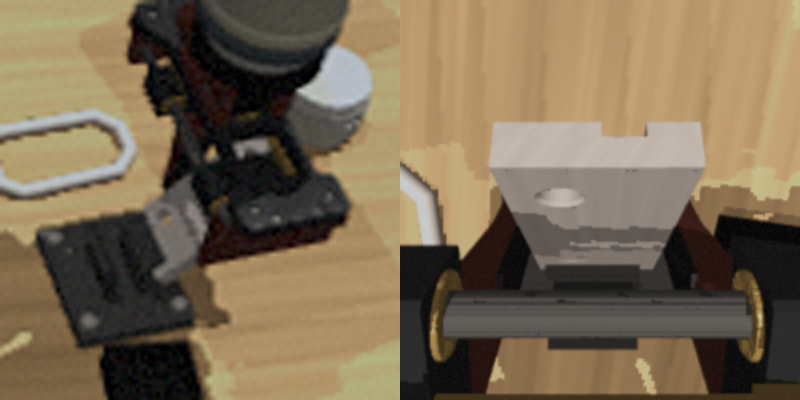

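The plate has turned to about 60° (hole at (558,197), end face at (595,145)), tip against the wall. Continuing over the wall; my view budget is used, so measurements from here are numeric.

move_arm(
  deltas=[
    [[-0.5, 0, -0.3], 0],
    [[-0.9, 0, -0.5], 0],
    [[-1.3, 0, -0.6], 0],
    [[-1.7, 0, -0.7], 0],
    [[-2.1, 0, -0.7], 0],
    [[-2.4, 0, -0.6], 0],
    [[-2.8, 0, -0.5], 0],
    [[-3.2, 0, -0.3], 0],
    [[-3.2, 0, -0.3], 0],
  ],
)

```text
time_s: 8.77
eef_pos: [0.5859, 0.2148, 0.0772]
orientation: [0.658, 0.753, 0.002, 0.0]
ft_force: [0.6, 8.3, -2.5]
finger_gap: 0.0487
grasp_force: 29.7
```

Run:
```python
from look import *
w=snap('wrist');cv2.imwrite('pics/raw_w7.png',w);s=robot.sense();print(s['eef_pos'],s['ft_force'])
c=cam('wrist');Rm=R.from_quat(s['orientation']).as_matrix()
# centre column profile: expected image rows for points on plate top end at psi
for psi in (0,15,30,45,60,90):
    p=np.radians(psi); al=np.array([-np.sin(p),0,-np.cos(p)]);n=np.array([np.cos(p),0,-np.sin(p)]) # tool axes; n: groove face
    e=57*al
    P=[e+6*n+[0,15,0],e-6*n+[0,15,0]]
    print(psi,proj(c,s['eef_pos']+np.array(P)/1000@Rm.T).round(0).tolist())
for u in(225,250,290):print(u,[int(w[v,u].mean()) for v in range(100,384,5)])
```

```text
[0.58594551 0.21478527 0.07716084] [ 0.66224917  7.57252873 -1.27072752]
0 [[296.0, 310.0], [295.0, 338.0]]
15 [[294.0, 343.0], [292.0, 361.0]]
30 [[291.0, 364.0], [289.0, 371.0]]
45 [[288.0, 372.0], [285.0, 370.0]]
60 [[285.0, 369.0], [282.0, 361.0]]
90 [[279.0, 342.0], [277.0, 327.0]]
225 [155, 156, 157, 157, 157, 159, 159, 159, 159, 160, 161, 159, 161, 162, 163, 165, 60, 76, 76, 79, 92, 93, 94, 92, 92, 93, 99, 192, 95, 94, 94, 204, 203, 203, 115, 116, 116, 57, 70, 91, 97, 92, 73, 129, 128, 127, 127, 126, 125, 124, 50, 47, 25, 23, 21, 26, 22]
250 [161, 162, 162, 161, 160, 160, 157, 158, 157, 157, 159, 159, 160, 161, 162, 165, 63, 75, 76, 79, 93, 92, 93, 92, 92, 92, 92, 92, 92, 92, 92, 202, 202, 191, 118, 120, 119, 57, 66, 91, 99, 92, 75, 112, 113, 113, 115, 116, 115, 115, 51, 52, 23, 23, 22, 21, 22]
290 [160, 162, 162, 162, 163, 163, 164, 164, 163, 164, 162, 162, 161, 163, 162, 163, 61, 79, 169, 171, 48, 93, 91, 92, 94, 93, 91, 91, 90, 89, 94, 93, 96, 197, 126, 116, 116, 56, 66, 89, 100, 94, 71, 105, 104, 112, 115, 113, 114, 113, 51, 52, 19, 27, 17, 20, 20]
```

move_arm(
  deltas=[
    [[-0.3, 0, 0.2], 0],
    [[-0.6, 0, 0.4], 0],
    [[-0.9, 0, 0.7], 0],
    [[-1.1, 0, 0.9], 0],
    [[-1.3, 0, 1.2], 0],
    [[-1.4, 0, 1.4], 0],
    [[-1.5, 0, 1.6], 0],
    [[-1.6, 0, 1.8], 0],
    [[-1.6, 0, 1.9], 0],
    [[-1.6, 0, 2], 0],
    [[-1.6, 0, 2], 0],
  ],
)

```text
time_s: 9.73
eef_pos: [0.5878, 0.1977, 0.0567]
orientation: [0.658, 0.753, 0.001, 0.0]
ft_force: [-1.2, -1.1, 7.6]
finger_gap: 0.0448
grasp_force: 4.7
```

move_arm(
  deltas=[
    [[0, 0, 0.1], 0],
    [[0, 0, 0.2], 0],
    [[0, 0, 0.2], 0],
  ],
)

```text
time_s: 9.98
eef_pos: [0.5881, 0.1979, 0.0563]
orientation: [0.658, 0.753, 0.001, 0.001]
ft_force: [-5.8, -3.0, 21.9]
finger_gap: 0.0453
grasp_force: 12.2
```

Run:
```python
from look import *
w=snap('wrist');cv2.imwrite('pics/raw_w8.png',w);s=robot.sense();print(s['eef_pos'],s['ft_force'])
c=cam('wrist');Rm=R.from_quat(s['orientation']).as_matrix()
P=lambda q:proj(c,s['eef_pos']+np.array(q)/1000@Rm.T).round(1).tolist()
print('expected end if level:',P([[53,-25,-6],[53,25,-6],[53,0,-6],[53,0,6],[57,0,-6]]))
for u in(225,245,265,285):print(u,[int(w[v,u].mean()) for v in range(130,200,2)])
for v in (170,190,210):print(v,[(u,int(w[v,u].mean())) for u in range(190,320,3)])
```

```text
[0.58808648 0.19788897 0.05631353] [-5.4776437  -3.13573606 21.51031194]
expected end if level: [[202.4, 157.6], [304.9, 157.5], [253.7, 157.6], [253.6, 154.1], [253.7, 149.3]]
225 [164, 165, 164, 164, 164, 165, 165, 164, 165, 164, 165, 164, 164, 165, 166, 90, 44, 75, 79, 78, 81, 108, 109, 107, 108, 108, 108, 108, 109, 110, 111, 112, 110, 107, 108]
245 [165, 165, 165, 164, 164, 163, 163, 162, 163, 160, 162, 160, 161, 162, 162, 87, 55, 73, 78, 79, 80, 100, 104, 155, 179, 116, 107, 107, 108, 107, 107, 109, 106, 108, 109]
265 [155, 155, 157, 157, 157, 158, 158, 157, 159, 159, 159, 160, 161, 161, 161, 85, 57, 77, 80, 80, 80, 79, 78, 78, 96, 108, 107, 106, 107, 105, 106, 100, 107, 106, 107]
285 [161, 160, 161, 162, 162, 164, 164, 163, 164, 164, 164, 164, 165, 165, 165, 88, 57, 75, 80, 78, 79, 81, 104, 106, 105, 108, 110, 109, 108, 108, 109, 109, 107, 107, 106]
170 [(190, 76), (193, 150), (196, 167), (199, 163), (202, 92), (205, 79), (208, 80), (211, 80), (214, 79), (217, 79), (220, 81), (223, 82), (226, 80), (229, 79), (232, 80), (235, 81), (238, 81), (241, 80), (244, 79), (247, 78), (250
[... 614 characters left out ...]
7, 94), (280, 102), (283, 108), (286, 109), (289, 107), (292, 107), (295, 106), (298, 106), (301, 108), (304, 87), (307, 82), (310, 83), (313, 120), (316, 152), (319, 155)]
210 [(190, 76), (193, 86), (196, 109), (199, 109), (202, 108), (205, 107), (208, 107), (211, 108), (214, 106), (217, 111), (220, 110), (223, 107), (226, 111), (229, 118), (232, 119), (235, 115), (238, 110), (241, 109), (244, 107), (247, 107), (250, 106), (253, 107), (256, 108), (259, 109), (262, 81), (265, 90), (268, 107), (271, 108), (274, 108), (277, 107), (280, 108), (283, 106), (286, 95), (289, 104), (292, 105), (295, 107), (298, 107), (301, 109), (304, 109), (307, 107), (310, 107), (313, 108), (316, 111), (319, 129)]
```

Run:
```python
from look import *
w=cv2.imread('pics/raw_w8.png').mean(2)
for v in range(140,384,6):print('%3d '%v+''.join('.:-=+*#%@&'[min(9,int(x/20))] for x in w[v,150:370:3]))
```

```text
140 %%%%%%%%%%%%%%%%%%%%%%@@@@@@@@@@@@@@@%%@%%@@@@@@@@@@%@@%%%%%%@@@%@@@@%%%@@
146 %%%%%%%%%%%%%%%%%%%%%%@@@@@@@@@@@@@@@%%@%@@@@@@@@@@%@@@%%%%%%@@@@@@@@%%@@@
152 %%%%%%%%%%%%%%%%%%%%%%%@@@@@@@@@@@@@@%@@%%@@@@@@@@@%@@@%%%%%@@@%@@@@%%%@@@
158 %%%%%%%%%%%%%%%%%%%%%%@@@@@@@@@@@@@@@%@@%%@@@@@@@@@@@@@%%%%%@@%%@@@%%%@@@@
164 %%%%%%%%%%%+===========================================%%%%%%@@@@@@@%%@@@@
170 %%@%%%%%%%%+++*@@#===+=+++=++++=======+=====+==++@@%===%%%%%@@@@@@@%%%@@@@
176 %%%%%%%%%%%*++@@@@@==+*****#@&&&#***:=+==+******@@@@@==%%%%%@@@@@@@%%@@@@@
182 @@@%%%%%%%%#==+@@@-=+***************++****+*******@%===%%%%@@%@**%@%@@@@@@
188 @@@%%%%%%%%%=====+=*****************+=****+********++==%%%%@@%@.....:....:
194 @@@%%%%%%%%%==+++=*******************=*****+*********==%%%%%%@=...::.:::::
200 @@@@%%%%%%%%=====********************=******+**********%%%%@@@....::::::::
206 @@@@%%%%%%@%===+*********************+*******+**********%%%%@=....::::::::
212 @@@@@%%%%%@%==+*********%@&&&&&#*****++******++**********#@%@:...:::::::::
218 @@@@@%%%%#**+************#%%%&&@%*****=*******++***********+:...::.::
[... 1438 characters left out ...]
..:..::::*****############***####*##*##*********+::::........::-----
338 :::........:::*****############****####*#*##***********:::.........:::::::
344 :::........::-******###########***####*##*##************::......----------
350 --------------------------------------------------------------------------
356 --------------------------------------------------------------------------
362 :::::::::::::::::::::::::::::::::::::::::::::::.::.:::::::::.:::::::::::::
368 ::.::::::::::::::::::.::::::::::::::::::::::::::::::.::::::::.:::.::::::::
374 ::.:.::::::::::::.::::::::::::::.:.:::::::::::::::::::::::::::::::.:::::::
380 ::::::.::::.:::::::..:::::::::::::::::.:::::..::::..::::::.:::::::::::::::
```

Run:
```python
from look import *
w=cv2.imread('pics/raw_w8.png').mean(2)
for v in range(168,280,4):print('%3d '%v+''.join('.:-=+*#%@&'[min(9,int(x/20))] for x in w[v,160:360:2]))
c=cam('wrist');s=robot.sense();Rm=R.from_quat(s['orientation']).as_matrix()
def pt(u,v,d): 
    p=np.array([(u-c['cx'])/c['fx'],(v-c['cy'])/c['fy'],1])*d
    return ((c['eye']+c['R']@p-s['eef_pos'])@Rm*1000).round(1)
for l,r,v in((210,302,175),(204,305,190),(193,316,212),(176,345,240),(177,340,252),(182,328,270)):
    d=c['fx']*.05/(r-l);print(v,r-l,pt(l,v,d),pt(r,v,d))
print(proj(c,s['eef_pos']),s['finger_gap'])
```

```text
168 %%%%%%%%%%%#=====++++===============+=+======+===============+======++++==+==*%%%%%%%@@@%@@@@@@%%%%%
172 %%%%%%%%%%%%===+@@@@@@+==++=+*******************+++++===+++++++=+++%@@@@@*===#%%%%%%%@@@@@@@@@@%%%%@
176 %%%%%%%%%%%%=+=@@@@@@@@-+==+********%@&&&&@#****+:==+===+**********@@@@@@@+==%%%%%%%%@@%@@@@@@@%%%%@
180 %%%%%%%%%%%%+==+@@@@@@*-==************#####******=+******+**********#@@@@+===%%%%%%%@@%@@@@@@@@%%%@@
184 %%%%%%%%%%%%+=+==+++==+++************************+=+*****++************=++++=%%%%%%%@@@@@+..::-=+*#%
188 %%%%%%%%%%%@*==========+*************************++=******++************=+++=%%%%%%%@@%@@:.......:..
192 %%%%%%%%%%%%*=========+**************************++=+******++************+++=%%%%%%%@@%@+......:::::
196 @%%%%%%%%%%%*=+++=++=+****************************=+********++*************+=%%%%%%%%%@@:.....:::.::
200 @%%%%%%%%%%%#=======******************************++*********+***************%%%%%%@@@@+......::::::
204 %%%%%%%%%%%%%======*******************************+++********++***************%%%%%@@@@:.....:::::::
208 %%%%%%%%%%@%%====+****************************
[... 1470 characters left out ...]
&&&&&&&&&&&&&&&&&&&&&&&&&&&&&&&&&&&&&&&&::..::::::::::
268 ::.:-::.:=*#&&&&&&&&&&&&&&&&&&&&&&&&&&&&&&&&&&&&&&&&&&&&&&&&&&&&&&&&&&&&&&&&&&&&&&&&@*.:::::::::.:::
272 :.-==---:-*#%%&&&&&&&&&&&&&&&&&%***%%%%%&&&&&&&&&&&&&&&&&%**#%%%%&&&&&&&&&&&&&&&&&&%*=+====:::::::::
276 .:+=----:::::::::::......-####&##############********#%%%###********+++++*****%%%%&**===--++:.::::::
175 92 [ 41.5 -23.7   7.1] [41.5 26.3  7.1]
190 101 [ 37.2 -24.6  -8.2] [37.2 25.4 -8.3]
212 123 [ 35.2 -24.8 -34.7] [ 35.2  25.2 -34.7]
240 169 [ 37.7 -23.2 -66.3] [ 37.7  26.8 -66.3]
252 163 [ 32.9 -23.8 -64.5] [ 32.9  26.2 -64.5]
270 146 [ 22.1 -24.8 -57. ] [ 22.1  25.2 -57.1]
[[253.55143144 250.36129177]] 0.04521557021140557
```

The plate slipped out of the pads and, by the widths, now stands upright on the rest's foot outside the wall (s≈27 mm, top at z≈122 mm), grooved face outward. I'll open, rise, and regrip it near its top end for a longer lever.

move_arm(
  deltas=[
    [[0, 0, 0], 0],
    [[0, 0, -0.1], 0],
    [[0, 0, -0.2], 0],
    [[0, 0, -0.4], 0],
    [[0, 0, -0.8], 0],
    [[0, 0, -1.4], 0],
    [[0, 0, -2.2], 0],
    [[0, 0, -3.2], 0],
    [[0, 0, -4.2], 0],
    [[0, 0, -5.1], 0],
    [[0, 0, -5.1], 0],
    [[0, 0, -5.1], 0],
  ],
  fingers=8.7,
)

```text
time_s: 11.03
eef_pos: [0.5875, 0.1977, 0.1057]
orientation: [0.658, 0.753, 0.001, 0.0]
ft_force: [-0.4, -0.4, -1.0]
finger_gap: 0.0867
grasp_force: 0.0
```

```bash
cat > asc.py <<'E'
from look import *
def asc(w,u0,u1,v0,v1,su,sv,k=1):
    for v in range(v0,v1,sv):print('%3d '%v+''.join('.:-=+*#%@&'[min(9,int(x*k/26))] for x in w[v,u0:u1:su].mean(1)))
E
python3 - <<'E'
from asc import *
w=snap('wrist');cv2.imwrite('pics/raw_w9.png',w);s=robot.sense();print(s['eef_pos'],s['ft_force'],s['finger_gap'])
asc(w,140,380,110,330,3,6)
E
```

```text
[0.58701965 0.19750112 0.10503769] [ 0.05334845  0.04303135 -0.17276935] 0.0871345430217254
110 #####*****##*****###********#############***############****########**##########
116 ####******##******#*********#############**#############****#######**###########
122 #####*****##*****##**********############*##############***########**###########
128 ####******#*#*****#*********#############***############***########*############
134 ####******#*#***************#############*#############****#######**############
140 #+##******#*#*****#*********############*##############****#######**############
146 @%#+*************##*********###############*###########***#######**#############
152 #%@%#+**************----------------------------------+****#####################
158 ###%%#=**********##+==+#*=--=======-=============+#*-=-****#####################
164 ###%%#+=#####****##*=+###+==+++++#%#*++-====+++++###*==***#######*##############
170 ###%@%*=*####****##*===--==++++++++++++=++++=++++++-===***###=:-+*##############
176 ####%%#=######***##*-==--=+++++++++++++==+++++++++++==****###...:::..
[... 1436 characters left out ...]
++++++.......::::::.
284 ::::::::::::::::::::::::::::::::::::::::::::::::::::::::::::::::::::::::::::::::
290 --------------------------------------------------------------------------------
296 ================================================================================
302 ================================================================================
308 ================================================================================
314 :.::##########*++++++++++++++++++++++++++++++++##*++++++++++++++++++++++:.....::
320 :::#######*++=+++++++++++++++++++++++++++++++++###+++++++++++++++++++++++:..:..:
326 .:+###++++++++++++++++++++++++++++++++++++++++++##++++++++++++++++++++++++:.:...
```

Run:
```python
from asc import *
w=cv2.imread('pics/raw_w9.png');c=cam('wrist');s=robot.sense();Rm=R.from_quat(s['orientation']).as_matrix()
print(s['eef_pos'],s['orientation'])
asc(w,198,320,194,228,1,2)
for z in(.118,.122): print(z,((ray(c,[[206,200],[309,200],[206,222],[306,222]],z)-s['eef_pos'])@Rm*1000).round(1).tolist())
```

```text
[0.58701965 0.19750112 0.10503769] [6.57845730e-01 7.53152647e-01 2.45787293e-04 1.55798842e-04]
194 #+----===++++++++++++++++++++++++++++++++++++++++++++++++++++=====++++++++++++++====+++++++++++++++++++++++++*#########+:.
196 #*=-=*%%%%%%%%%%%%%%%%%%%%##############*##*****************+====++++++++++++++++===+==+++++++++++++++++++++++*########=:.
198 #+=-=*%%%%%%%%%%%%%%%%%%%%%%%%%%%%%%%%%%%%%%%%%%%%%%%%%%%%%%%+==+++++++++++++++++===#%%%%%%%%%%%%%%%%%%%%%%%%%%%######+-..
200 #+===*%%%%%%%%%%%%%%%%%%%%%%%%%%%%%%%%%%%%%%%%%%%%%%%%%%%%%%%*++++++++++++++++++++=+%%%%%%%%%%%%%%%%%%%%%%%%%%%%######+:..
202 #*===*%%%%%%%%%%%%%%%%%%%%%%%%%%%%%%%%%%%%%%%%%%%%%%%%%%%%%%%*++++++++++++++++++++=+%%%%%%%%%%%%%%%%%%%%%%%%%%%%#####*-...
204 #*===+%%%%%%%%%%%%%%%%%%%%%%%%%%%%%%%%%%%%%%%%%%%%%%%%%%%%%%#*++++++++++++++++++===+%%%%%%%%%%%%%%%%%%%%%%%%%%%%#####+:...
206 ##+==+%%%%%%%%%%%%%%%%%%%%%%%%%%%%%%%%%%%%%%%%%%%%%%%%%%%%%%%%%%%%%%%%%%%%%%%%%%%%%%%%%%%%%%%%%%%%%%%%%%%%%%%%%#####*-....
208 ##+==+%%%%%%%%%%%%%%%%%%%%%%%%%%%%%%%%%%%%%%%%%%%%%%%%%%%%%%%%%%%%%%%%%%%%%%%%%%%%%%%%%%%%%%%%%%%%%%%%%%%%%%%%
[... 641 characters left out ...]
......
220 #+=-:-=+++++++++++++**********************#############%#####%%%%%%%%%%%%%%%%%%%%%%%%%%%%%%%%%%%%%%%%%%%%%%%%%#**=:.......
222 #*=------------------:----::::::::-------------------------------=-=-==-==--==---=================++++********++=-........
224 #+=-:---------------------::::::::-----------------------------------------=---------:--::::::---:--:-=+=+++++++-:........
226 #++-:-----:-------::------::::::::::-----------::::::::----------:::::::::-----------::-------------:-=++++++++++-........
0.118 [[33.5, -23.0, -13.0], [33.5, 26.7, -12.9], [22.2, -23.5, -13.0], [22.1, 25.8, -12.9]]
0.122 [[34.8, -22.3, -17.0], [34.7, 25.8, -16.9], [23.8, -22.8, -17.0], [23.7, 25.0, -16.9]]
```

move_arm(
  deltas=[
    [[1, 0.17, 0.2], 0],
    [[2, 0.17, 0.3], 0],
    [[2.8, 0.17, 0.3], 0],
    [[2.8, 0.17, 0.3], 0],
    [[2.8, 0.17, 0.3], 0],
  ],
)

```text
time_s: 11.5
eef_pos: [0.5845, 0.2264, 0.1012]
orientation: [0.657, 0.754, -0.0, -0.0]
ft_force: [-0.9, 0.1, -1.1]
finger_gap: 0.0867
grasp_force: 0.0
```

move_arm(
  deltas=[
    [[0, 0, 0], 0],
    [[0, 0, 0], 0],
    [[0, 0, 0], 0],
    [[0, 0, 0], 0],
    [[0, 0, 0], 0],
    [[0, 0, 0], 0],
    [[0, 0, 0], 0],
    [[0, 0, 0], 0],
  ],
  fingers=4.5,
)

```text
time_s: 12.17
eef_pos: [0.585, 0.2254, 0.1017]
orientation: [0.658, 0.753, 0.0, 0.0]
ft_force: [0.9, -0.6, 0.5]
finger_gap: 0.0501
grasp_force: 29.9
```

move_arm(
  deltas=[
    [[0, 0, -0.5], 0],
    [[0.3, 0, -1.2], 0],
    [[0.3, 0, -2], 0],
    [[0.3, 0, -2.2], 0],
    [[0.3, 0, -2.2], 0],
    [[0.3, 0, -2.2], 0],
  ],
)

```text
time_s: 12.67
eef_pos: [0.5845, 0.2285, 0.124]
orientation: [0.658, 0.753, 0.0, 0.0]
ft_force: [0.1, 0.4, -2.2]
finger_gap: 0.0499
grasp_force: 29.9
```

Run:
```python
from asc import *
w=snap('wrist');s=robot.sense();print(s['eef_pos'],s['ft_force'],s['finger_gap'])
asc(w,140,380,140,350,3,8)
```

```text
[0.58432894 0.22839777 0.12372679] [ 0.99373786  0.03412364 -2.23832341] 0.05019633901968887
140 ***#####***###****###********############*#############**########*##############
148 ***####******#*****##********############*############***#######**##############
156 ***####******#****#*#********###########**############***#######*###############
164 ****###*****###***##*#*******###########*############****#######################
172 %%%%**##########***###*******########################***#######*################
180 ###%@%%+**###########*+=++=+++++++++++++++++++++++++#*###########%##############
188 ######%%#=###########==*%*===--------==---===--=**===###########%########%######
196 ######%@%=*##########==%%%-=++++++++++=::--++++++%*=+######+*###########%#######
204 #######@%**##########======+++++++++++==+++=+++++-===#####=..:............:=+*##
212 #######%%#-##########=-===+++++++++++++=+++=++++++--=+++*#..::...::::::.::::::::
220 #######%@%+########*:::::++++++++++++++=++++=++++++-=:::=.....:......:....:.....
228 ########%%*=######:.::..========+++++++=++++=+++++++.:::::..........
[... 587 characters left out ...]
:::::::::--+........
292 :..:--:============-=================================================--+=..:::::
300 :..--:================================================================-=#..:::::
308 ::.=+:=========================================================-======-=+.::::::
316 ::.-+---:..:..::.:++++++++++++++++++++++++++++#####+++++++:..:......-=-+-.::::::
324 ::..==:.....:..:.++++++++++++++++++++++++++++++####++++++++:.........:=+..::::::
332 :::.............++++++++++++++++++++++++++++++++#+++++++++++.............:::::::
340 .:..........:.:=+++++++++++++++++++++++++++++++++++++++++++++.........::::::::::
348 ....:-:-:::--:::::::-:::::::::::::::::::::::-::--::::-:::::::---:::-:--::--:::::
```

move_arm(
  deltas=[
    [[-0.4, 0, 0], 0],
    [[-0.8, 0, 0], 0],
    [[-1.1, 0, 0.1], 0],
    [[-1.4, 0, 0.1], 0],
    [[-1.7, 0, 0.1], 0],
    [[-2, 0, 0.2], 0],
    [[-2.3, 0, 0.3], 0],
    [[-2.6, 0, 0.4], 0],
    [[-2.9, 0, 0.5], 0],
    [[-3.2, 0, 0.7], 0],
    [[-3.2, 0, 0.7], 0],
  ],
)

```text
time_s: 13.63
eef_pos: [0.5894, 0.1969, 0.117]
orientation: [0.658, 0.753, 0.001, 0.0]
ft_force: [0.2, 4.4, 1.0]
finger_gap: 0.0496
grasp_force: 30.0
```

Run:
```python
from asc import *
w=snap('wrist');s=robot.sense();print(s['eef_pos'],s['ft_force'],s['finger_gap'])
asc(w,140,380,80,350,3,8)
```

```text
[0.58935065 0.19697395 0.11699454] [-0.47910614  4.80714474  0.69445467] 0.0496674056678654
 80 ######***#####**#######*****##############*##############*###################%%%
 88 ######**######***######*****##############*##############*##################%%%%
 96 ######**######**#######*****#############*##############**##################%%%%
104 *#####**######**######******#############*##############**#################%%%%%
112 ######***######**#####*****############################***######################
120 ######***#####***#####******###########################***######################
128 #####*****####***#####******###########################**#######################
136 #+###*****#####**#####*****###########################***#######################
144 %@%#=*****#####**#####******##############*###########***#######################
152 ###%@%*=**#####**##+=================================***########################
160 **##%%#=+######**###=+###+=***********+++++******##+=**#*#######################
168 ####%@%*=######**###=======****+*##***+**********-===**####*...:=+*##
[... 1181 characters left out ...]
:::::::=--=-.....::.
288 ::..--:::--=--=-----------::---=--==-====-===-:-==============-::---=--+-.::::::
296 :..-=-:===============================================================:+*..:::::
304 ::.=---===============================================================:=#.::::::
312 ::.-+-:--..:::::::+++++++++++++++++++++++++++++###++++++++:::::::..--::+*.::::::
320 ::.:----....:::::=+++++++++*+++++++++++++++++++###*++++++++:..:.....---*-.::::::
328 :::.........::::-+++++++++**+++++++++++++++++++*##*++++++++=.:...........:::::::
336 ..:.........::::++++++++++++++++++++++++++++++++++++++++++++::.:.........:::::..
344 ::...........::===:::-============++++++++*++++++++++++++++++:........::-------:
```

move_arm(
  deltas=[
    [[-0.3, 0, 0.1], 0],
    [[-0.6, 0, 0.4], 0],
    [[-1, 0, 0.7], 0],
    [[-1.4, 0, 1.1], 0],
    [[-1.8, 0, 1.5], 0],
    [[-2.1, 0, 1.8], 0],
    [[-2.4, 0, 2.2], 0],
    [[-2.7, 0, 2.6], 0],
    [[-2.9, 0, 3], 0],
    [[-3.1, 0, 3.4], 0],
    [[-3.3, 0, 3.8], 0],
    [[-3.3, 0, 3.8], 0],
  ],
)

```text
time_s: 14.68
eef_pos: [0.593, 0.1636, 0.0778]
orientation: [0.658, 0.753, -0.0, -0.0]
ft_force: [0.6, 2.1, 1.7]
finger_gap: 0.0494
grasp_force: 30.0
```

move_arm(
  deltas=[
    [[-0.1, 0, 0.3], 0],
    [[-0.2, 0, 0.7], 0],
    [[-0.3, 0, 1.1], 0],
    [[-0.3, 0, 1.5], 0],
    [[-0.4, 0, 1.8], 0],
    [[-0.4, 0, 2.1], 0],
    [[-0.4, 0, 2.1], 0],
  ],
)

```text
time_s: 15.27
eef_pos: [0.5937, 0.1599, 0.0571]
orientation: [0.658, 0.753, -0.0, -0.0]
ft_force: [0.1, 0.0, 2.7]
finger_gap: 0.0494
grasp_force: 30.0
```

Run:
```python
from asc import *
w=snap('wrist');cv2.imwrite('pics/raw_w10.png',w);s=robot.sense();print(s['eef_pos'],s['ft_force'],s['finger_gap'])
asc(w,140,380,60,350,3,8)
```

```text
[0.59369388 0.16001112 0.05733135] [-0.47889601  0.14585904  2.03090339] 0.049526802707283525
 60 *##*#*****#####******%%%%%%%%%%%%%%%%%%%%%%%%%%%%%%%%%%######*****##########**##
 68 *##*#*****####*******%%%%%%%%%%%%%%%%%%%%%%%%%%%%%%%%%%######****###########*###
 76 *##********###*******%%%%%%#======*%%%%%%%%%%%%%%%%%%%%######****###########*###
 84 *##*#******####******%%%%%%#=======%%%%%%%%%%%%%%%%%%%%#####*****##########*####
 92 *####******####******%%%%%%%%%%%%%%%%%%%%%%%%%%%%%%%%%%#####****###########*####
100 ****#******####******%%%%%%%%%%%%%%%%%%%%%%%%%%%%%%%%%%#####****################
108 ***##******##=====+==@%%%%%%%%%%%%%%%%%*%%%%%%%%%%%%%%%-====*****###############
116 ***#*******##+==%%%%%%%%%%%%%%%%%%%%%%%%%%%%%%%%%%%%%%%##==*****#########*######
124 ***##******##+===*#*:@@@@%%@@@%%%%%%%%%%%%%%%%%%%%%%%%%+-==*****################
132 ***##******###=======@@%@%@@@@@@@@@%%%%#%%%%%%%%%%%%%%@===-****####*....:::-++##
140 ***##******###-======@@@@@@@@@@@@@@%%%%%%%%%%%%%%%%%%%%===-*****###:...::.......
148 ***####****###-======@@@@@@@@@@@@@@@@@@@%%%%%@%%%%%%%%@===-****###=
[... 1438 characters left out ...]
:::::::::-=+........
292 ::..+-==-===================-=========================================-+:.::::::
300 ::.++:================================================================-+*.::::::
308 ::.**:::==============================================================-*#.::::::
316 ::.:----:...::.:::++++++++++++++++++++++++++++++++++++++++:........:+-:*=.::::::
324 :::.---.....::::.#*++++++++++++++++++++++++++++++++++++++++::........:++.:::::::
332 :::.........::::=+++++++++++++++++++++++++++++++++++++++++++.............:::::::
340 ............:::-++++++++++++++++++++++++++++++++++++++++++++=.........::::::::::
348 .::.::::-::::-::::::::::-::::::::-::::::::::::::-::-::::::::-:::-:--:--::::::::-
```

```bash
cat > pnp.py <<'E'
from asc import *
def pnp(obj,uv,c,s):
    K=np.array([[c['fx'],0,c['cx']],[0,c['fy'],c['cy']],[0,0,1]])
    ok,r,t=cv2.solvePnP(np.array(obj,float),np.array(uv,float),K,None,flags=cv2.SOLVEPNP_SQPNP)
    r,t=cv2.solvePnPRefineLM(np.array(obj,float),np.array(uv,float),K,None,r,t)
    e=cv2.projectPoints(np.array(obj,float),r,t,K,None)[0][:,0]-np.array(uv)
    Rw=c['R']@cv2.Rodrigues(r)[0];tw=c['eye']+c['R']@t[:,0];Rm=R.from_quat(s['orientation']).as_matrix()
    return (Rm.T@Rw).round(3),((tw-s['eef_pos'])@Rm*1000).round(1),np.abs(e).max().round(2),Rw,tw
E
python3 - <<'E'
from asc import *
w=cv2.imread('pics/raw_w10.png');
asc(w,190,320,20,64,2,2)
asc(w,214,254,66,100,1,2);asc(w,210,256,206,240,1,2)
E
```

```text
20 ************####################**#####****#####################*
 22 ************####################**#####****######################
 24 ************#####################*#####***######################*
 26 ************####################*######***######################*
 28 ************####################**####****#####################*#
 30 ************###################**######***#######################
 32 ************##########################****#####################*#
 34 ************###################*#######***#######################
 36 ************####################*#####****#######################
 38 ************##########################***########################
 40 ************###################*######***########################
 42 *******%%%%%%%%%%%%%%%%%%%%%%%%%%#####***###%%%%%%%%%%%%%########
 44 *******%%%%%%%%%%%%%%%%%%%%%%%%%%#####****#*%%%%%%%%%%%%%########
 46 *******%%%%%%%%%%%%%%%%%%%%%%%%%%##########*%%%%%%%%%%%%%########
 48 *******%%%%%%%%%%%%%%%%%%%%%%%%%%%%%%%%%%%%*%%%%%%%%%%%%%########
 50 ******#%%%%%%%%%%%%%%%%%%%%%%%%%%%%%%%%%%%%*%%%
[... 1370 characters left out ...]
@@@@@%*+==---:::::-+#%@@@@@@@@@@@@@@#
214 @@@@@@@@@@@@%*=--====-::::::::=#%@@@@@@@@@@@@#
216 @@@@@@@@@@@*=----=-==-::::::::::+%@@@@@@@@@@@#
218 @@@@@@@@@@#+-----------:::-:::-:-+%@@@@@@@@@@#
220 @@@@@@@@@%*=====================+*%%@@@@@@@@@#
222 @@@@@@@@@#+==================+==++#%@@@@@@@@@#
224 @@@@@@@@@#+=+**++++++++++++==+++++%%@@@@@@@@@#
226 @@@@@@@@@%*==++*+++++++++++++++++*%@@@@@@@@@@#
228 @@@@@@@@@@%*==+++++++++++++++++++%@@@@@@@@@@%#
230 #%@@@@@@@@@%#=-=+++++++++++++++#%@@@@@@@@@@@@%
232 ++++++++##%@@%#+-==++++++++++#%@@@@@@@@@@@@@@@
234 +++++++++*%@@@@%%#*++++++**%%@@@@@@@@@@@@@@@@@
236 ++++++++*%@@@@@@@@@@@%%@@@@@@@@@@@@@@@@@@@@@@@
238 ++++++++*%@@@@@@@@@@@@@@@@@@@@@@@@@@@@@@@@@@@@
```

Run:
```python
from pnp import *
c=cam('wrist');s=robot.sense();print(s['eef_pos'])
for r in pnp([(55,-25,-6),(55,25,-6),(35,-10,-6),(-35,-10,-6)] and np.array([(55,-25,-6),(55,25,-6),(35,-10,-6),(-35,-10,-6)])/1000,[(203.8,41.2),(303.5,41.2),(232,80.3),(232,222.3)],c,s)[:3]:print(r)
```

```text
[0.59369388 0.16001112 0.05733135]
[[ 0.946 -0.001 -0.324]
 [ 0.004  1.     0.01 ]
 [ 0.324 -0.011  0.946]]
[54.5 -0.4  0.8]
0.9
```

move_arm(
  deltas=[
    [[-0.3, 0, 0], 0],
    [[-0.6, 0, 0], 0],
    [[-0.9, 0, 0.1], 0],
    [[-1.2, 0, 0.3], 0],
    [[-1.4, 0, 0.6], 0],
    [[-1.4, 0, 0.9], 0],
    [[-1.4, 0, 1.2], 0],
    [[-1.4, 0, 1.5], 0],
    [[-1.4, 0, 1.7], 0],
    [[-1.4, 0, 1.9], 0],
    [[-1.4, 0, 1.9], 0],
  ],
)

```text
time_s: 16.23
eef_pos: [0.5955, 0.1459, 0.0382]
orientation: [0.658, 0.753, -0.0, -0.0]
ft_force: [0.5, -2.2, 1.8]
finger_gap: 0.0493
grasp_force: 30.0
```

Run:
```python
from asc import *
w=snap('wrist');cv2.imwrite('pics/raw_w11.png',w);s=robot.sense();print(s['eef_pos'],s['ft_force'],s['finger_gap'])
asc(w,160,360,0,260,2,5)
```

```text
[0.59553112 0.14602813 0.03839171] [ 0.14026798 -2.24535548  1.75367956] 0.049660174240171086
  0 ######*#*#**************##############################****###############################******#####
  5 ########*****#@@@@@%%%%%%%%%%%%%%%%%%%%%%%%%%%%%######****#####%%%%%%%%%%%%%%%%%########*******#####
 10 #######******#@@@@@@@@@@@@@@@@@@@@@@@@@@@@@@@@@@@@@@@@@@@@@@@@*@@@@@@@@@@@@@@@@@#########*****######
 15 #########*****@@@@@@@@@@@@@@@@@@@@@@@@@@@@@@@@@@@@@@@@@@@@@@@@*@@@@@@@@@@@@@@@@@########******######
 20 ##########****@@@@@@@@@@@@@@@@@@@@@@@@@@@@@@@@@@@@@@@@@@@@@@@@*@@@@@@@@@@@@@@@@%########*******#####
 25 #########*****%@@@@@@@@@@@@@@@@@@@@@@@@@@@@@@@@@**@@@@@@@@@@@@#@@@@@@@@@@@@@@@@%#######*******######
 30 ##########****%@@@@@@@@@@@@@@@@@@@@@@@@@@@@@@@@@**@@@@@@@@@@@@#@@@@@@@@@@@@@@@@%#######*******######
 35 #######*******%@@@@@@@@@@@@@@@@@@@@@@@@@@@@@@@@@**@@@@@@@@@@@@#@@@@@@@@@@@@@@@@########******#######
 40 #########*****%@@@@@@@@@@@@@@@@@@@@@@@@@@@@@@@@@*%@@@@@@@@@@@@%@@@@@@@@@@@@@@@@########******#######
 45 ########******#@@@@@@@@@@@@@@@@@@#%@@@@@@@@@@@@@*%@@@@@@@
[... 3753 characters left out ...]
============%%%%%%%%%%%%%%%%@*%%%%%%%%%%%%%%+:=**#+==================+
230 *#+===+++==++***-:.#%%%%%%%%%*=========+++%%%%%%%%%%%%%%%%%*%%%%%%%%%%%%%%=::-=*====================
235 ##+==++++++++++-.::-++++++**%%#==+++==+**%%%%%%%%%%%%%%%%%%#%%%%%%%%%%%%%%-:::-===============++++++
240 ##*++++++++++=:...:-++++++++++%%%%#**#%%%%%%%%%%%%%%%%%%%%%*%%%%%%%%%%%%%%::::::=+++++++++++++++++++
245 ##*++++++++=::::::.:++++++++++++%%%%##%%%%%%%%%%%%%%+++++*#*%%%%%%%%#*%%%#:::.::::++++++++++++++++++
250 ##*++++++=.:::.:.:::+++++++++++++++++++++++++++++++++++++++=+++++++++++++=:.:.::::::++++++++++++++++
255 ....+++-.::..:::::..=++++++++++++++++++++++++++++++++++++++=+++++++++++++-...:::.::..:=++=.......:..
```

Run:
```python
from pnp import *
c=cam('wrist');s=robot.sense();w=cv2.imread('pics/raw_w11.png').mean(2)
def cen(u,v,h):
    p=w[v-h:v+h+1,u-h:u+h+1];m=(p<np.percentile(p,90)-30).astype(np.uint8)
    n,l,st,ce=cv2.connectedComponentsWithStats(m);k=1+np.argmax(st[1:,4]);return st[k],ce[k]+[u-h,v-h]
print(cen(227,62,20),cen(231,230,15))
print([(u,int(w[8,u])) for u in list(range(184,192))+list(range(318,326))],[(v,int(w[v,200])) for v in range(0,10)])
for r in pnp(np.array([(55,-25,-6),(55,25,-6),(35,-10,-6),(-35,-10,-6)])/1000,[(187.5,4.5),(321.5,4.5),(227,62.5),(231.5,230)],c,s)[:3]:print(r)
```

```text
(array([  5,   3,  31,  34, 799], dtype=int32), array([227.13266583,  61.73842303])) (array([  2,   1,  26,  25, 496], dtype=int32), array([230.66733871, 228.17741935]))
[(184, 150), (185, 150), (186, 180), (187, 206), (188, 211), (189, 211), (190, 210), (191, 211), (318, 209), (319, 192), (320, 167), (321, 157), (322, 159), (323, 159), (324, 158), (325, 158)] [(0, 144), (1, 143), (2, 142), (3, 146), (4, 177), (5, 206), (6, 211), (7, 211), (8, 211), (9, 210)]
[[ 1.    -0.003 -0.02 ]
 [ 0.003  1.     0.015]
 [ 0.02  -0.016  1.   ]]
[ 57.8  -0.1 -18. ]
1.13
```

Plate is grooved face up and level on both walls (1°), centre 57.8 mm ahead of the TCP. Release and regrip at its middle.

move_arm(
  deltas=[
    [[0, 0, 0], 0],
    [[0, 0, 0], 0],
    [[0, 0, 0], 0],
    [[0, 0, 0], 0],
    [[0, 0, -0.8], 0],
    [[0.5, 0, -1.8], 0],
    [[2.5, 0, -1.8], 0],
    [[4.5, 0, -1.8], 0],
    [[5.8, 0, -1.8], 0],
    [[5.8, 0, -1.8], 0],
    [[5.8, 0, -1.8], 0],
    [[5.8, 0, -1.8], 0],
  ],
  fingers=7.2,
)

```text
time_s: 17.28
eef_pos: [0.5878, 0.2033, 0.0568]
orientation: [0.658, 0.753, -0.0, 0.0]
ft_force: [-0.0, 0.3, -0.5]
finger_gap: 0.0719
grasp_force: 0.0
```

Run:
```python
from asc import *
w=snap('wrist');cv2.imwrite('pics/raw_w12.png',w);s=robot.sense();print(s['eef_pos'],s['ft_force'],s['finger_gap'])
asc(w,160,360,120,264,2,5)
```

```text
[0.58779169 0.2030051  0.05674136] [ 0.12486016 -0.07733094 -0.19276711] 0.07211150183899169
120 ********************************#############****#*******##*##**#######******###*******######**#####
125 ******************************#**###########****###*****###*****######*******##********#####*#######
130 *****************************###############****###*****###****#######**#***##********#####***#####*
135 *****************************#*#############**#####*****##*****#########****##********#####**######*
140 *****************************###############**####**********##*#########***##********#####**######**
145 ****************************################*#####**********#*#######*##**###*********##*#**######**
150 ***********************+++++++++++++++++++++++++++++++++++++++++++++++*#**###*********####*######***
155 *********************%%%%%%%%%%%%%%%%%%%%%%%%%%%%%%%%%%%%%#%%%%%%%%%%%%%####*********####**######***
160 *********************#%%%%%%%%%%%%%%%%%%%%%%%%%%+%%%%%%%%%#%%%%%%%%%%%%%####*********#*##*######****
165 *********************#%%%%%%%%%%%%%%%%%%%%%%%%%%+%%%%%%%%%
[... 1337 characters left out ...]
%%%%%%%%%%%%%%%%%%%%%%%%%%%*%%%%%%%%%%%%+-:-:=....::::::::............
235 ####+:....::......::--:+++*%%%%%%%%%%%%%%%%%%%%%%%%%%%%%%#%%%%%%%%%%%%=::-:-.....::::::::...........
240 ##*:.....:........:-:::=++++++++****%%%%%*++++**+++****++=++****%%%%%*-===-:.......::::::::.........
245 =.::....:.........:----=+++++++++++++++++++++++++++++++++==+++++++++++---:-:..........:::..:........
250 .:.::.:...........:---:-+++++++++++++++++++++++++++++++++=++++++++++++::-:--..........::..:..::.....
255 :..:.............:--:---++#*%%%%%%%%%%#%%%%%%%%%+%%%%%%%%*%%%%%%%###%#-----+-...........::::::.::...
260 :..:............:---===-++++++***+++++++++++**+++++++++++=***++++++++=--::==+-............::.::.:.:.
```

move_arm(
  deltas=[
    [[0, 0, 0], 0],
    [[0, 0, 0], 0],
    [[0, 0, 0], 0],
    [[0, 0, 0], 0],
    [[0, 0, 0], 0],
    [[0, 0, 0], 0],
    [[0, 0, 0], 0],
  ],
  fingers=4.5,
)

```text
time_s: 17.92
eef_pos: [0.5878, 0.2035, 0.0566]
orientation: [0.658, 0.753, -0.0, 0.0]
ft_force: [0.4, -1.5, -1.1]
finger_gap: 0.0497
grasp_force: 30.0
```

move_arm(
  deltas=[
    [[0, 0, -0.5], 0],
    [[0, 0, -2], 0],
    [[0, 0, -5], 0],
    [[0, 0, -8], 0],
    [[0, 0, -10.8], 0],
    [[0, 0, -10.8], 0],
    [[0, 0, -10.8], 0],
    [[0, 0, -10.8], 0],
  ],
)

```text
time_s: 18.58
eef_pos: [0.5869, 0.2035, 0.1638]
orientation: [0.658, 0.753, -0.001, -0.0]
ft_force: [-0.5, -1.0, -3.1]
finger_gap: 0.0497
grasp_force: 30.0
```

```bash
cat > hand.py <<'E'
from pnp import *
import sys
snap('wrist');w=snap('wrist');cv2.imwrite('pics/raw_%s.png'%sys.argv[1],w);s=robot.sense();c=cam('wrist');Rm=R.from_quat(s['orientation']).as_matrix()
print(s['eef_pos'],s['ft_force'],s['finger_gap'],s['orientation'])
g=w.mean(2)
def edge(prof):
    d=np.abs(np.diff(cv2.GaussianBlur(prof.reshape(-1,1).astype(np.float32),(1,5),1)[:,0]));k=int(np.argmax(d[2:-2]))+2
    a=d[k-1:k+2];return k+.5+(a[2]-a[0])/2/(2*a[1]-a[0]-a[2]+1e-9)
E0=[140+edge(g[140:168,u]) for u in(215,235,290)]
Lr=[(190+edge(g[v,190:225]),v) for v in(165,175,205,225)];Rr=[(280+edge(g[v,280:318]),v) for v in(165,175,205,225)]
f=lambda q:((ray(c,q,s['eef_pos'][2]+.006)-s['eef_pos'])@Rm*1000).round(1)[:,:2].tolist()
print('end',f([(u,v) for u,v in zip((215,235,290),E0)]));print('L',f(Lr));print('R',f(Rr))
asc(w,216,250,178,206,1,2)
E
python3 hand.py w13
```

```text
[0.58652967 0.20331894 0.16283441] [-0.77388273 -0.35173035 -3.01134089] 0.04963399484367445 [ 0.65781946  0.7531738  -0.00142191 -0.00087272]
end [[55.6, -18.8], [55.7, -9.1], [55.7, 17.6]]
L [[49.3, -25.4], [44.3, -25.4], [28.6, -25.3], [17.7, -25.5]]
R [[49.3, 28.0], [44.3, 27.3], [28.7, 24.5], [17.7, 24.3]]
178 %%%%%%%%%%%%%%%%%%%%%%%%%%%%%%%%%%
180 %%%%%%%%%%%%%%##**###%%%%%%%%%%%%%
182 %%%%%%%%%%#*+=-::::::-=*%%%%%%%%%%
184 %%%%%%%%#+=====-::::::::-+%%%%%%%%
186 %%%%%%#*===============---=*%%%%%%
188 %%%%%%*=====================#%%%%%
190 %%%%%#+-============-----=--+%%%%%
192 %%%%%#+--===========-------=+%%%%%
194 %%%%%%+=--=======--------===+%%%%%
196 %%%%%%%+++======--::---==+++#%%%%%
198 %%%%%%%%*==========+++++***#%%%%%%
200 %%%%%%%%%%*+++***++**+***#%%%%%%%%
202 %%%%%%%%%%%%##*+++++**#%%%%%%%%%%%
204 %%%%%%%%%%%%%%%%%%%%%%%%%%%%%%%%%%
```

Run:
```python
import re
from pnp import *
src=open('hand.py').read()
s=robot.sense();c=cam('wrist');Rm=R.from_quat(s['orientation']).as_matrix()
body=src[src.index('def edge'):src.index('E0=')]
exec(body)
for n,dz in(('w2',-.0011),('w13',-.0006)):
    g=cv2.imread('pics/raw_%s.png'%n).mean(2)
    E0=[140+edge(g[140:168,u]) for u in(215,235,290)]
    Lr=[(190+edge(g[v,190:225]),v) for v in(165,175,185)]
    Z=s['eef_pos'][2]+.006+dz
    f=lambda q:((ray(c,q,Z)-s['eef_pos'])@Rm*1000).round(2)[:,:2].tolist()
    print(n,E0,f([(u,v) for u,v in zip((215,235,290),E0)]),f(Lr))
```

```text
w2 [np.float32(151.58444), np.float32(151.5537), np.float32(152.24176)] [[55.76, -18.92], [55.78, -9.14], [55.44, 17.74]] [[49.12, -25.39], [44.07, -25.51], [38.91, -25.44]]
w13 [np.float32(152.27478), np.float32(152.0), np.float32(152.07637)] [[55.49, -18.86], [55.62, -9.11], [55.59, 17.67]] [[49.21, -25.51], [44.18, -25.56], [39.04, -25.56]]
```

Plate sits centred in the hand as in the first grip (0.1 mm difference), so the target is the original grip pose (0.5205, −0.2335).

move_arm(
  deltas=[
    [[-2, -0.6, 0], 0],
    [[-5.5, -1.6, 0], 0],
    [[-9.3, -2.8, 0], 0],
    [[-13.1, -3.9, 0], 0],
    [[-16.9, -5, 0], 0],
    [[-20.7, -6.1, 0], 0],
    [[-24.5, -7.3, 0], 0],
    [[-28.3, -8.4, 0], 0],
    [[-32.1, -9.5, 0], 0],
    [[-35.9, -10.6, 0], 0],
    [[-39.5, -11.7, 0], 0],
    [[-42.4, -12.55, 0], 0],
  ],
)

```text
time_s: 19.68
eef_pos: [0.5189, -0.2356, 0.1631]
orientation: [0.658, 0.753, -0.0, -0.001]
ft_force: [0.0, 0.4, -1.8]
finger_gap: 0.0496
grasp_force: 30.0
```

move_arm(
  deltas=[
    [[0, 0, 1.5], 0],
    [[0, 0, 4], 0],
    [[0, 0, 6], 0],
    [[0, 0, 7], 0],
    [[0, 0, 7], 0],
    [[0, 0, 7], 0],
    [[0, 0, 7], 0],
    [[0, 0, 7], 0],
  ],
)

```text
time_s: 20.35
eef_pos: [0.5213, -0.2335, 0.0957]
orientation: [0.658, 0.753, 0.0, 0.001]
ft_force: [-0.1, 0.5, -3.3]
finger_gap: 0.0498
grasp_force: 30.0
```

Run:
```python
from pnp import *
snap('wrist');s=robot.sense();w=snap('wrist');cv2.imwrite('pics/raw_w14.png',w)
P=[s['eef_pos']]
for i in range(4): snap('wrist');P.append(robot.sense()['eef_pos'])
m=np.mean(P,0);Rm=R.from_quat(s['orientation']).as_matrix()
print(m,np.std(P,0),s['orientation'],((np.array([.5205,-.2335,.0671])-m)@Rm*1000).round(2),s['ft_force'])
asc(w,200,310,110,180,1,3)
```

```text
[ 0.52095605 -0.233454    0.09549409] [2.00090504e-04 3.73812587e-05 2.17025278e-04] [6.57722017e-01 7.53260073e-01 2.75673699e-04 9.66810888e-04] [ 0.05 -0.51 28.39] [ 0.12194716  0.26291441 -3.02842914]
110 ++======++++=+================+###############%%%%%%#########%%%%%%#######%%%%%###############################
113 ========+++===========+====+====+#############%%%%%%#########%%%%%########%%%%%###############################
116 =======+++++================+========+########%%%%%%########%%%%%%#######%%%%%################################
119 ========+++=========+=+====+===========+#####%%%%%%#########%%%%%########%%%%%################################
122 =======++++==============+========+=======+++#%%%%%#########%%%%%#######%%%%%#################################
125 =======++=+==============================+=+=++#%%%########%%%%%########%%%%%#################################
128 ======+=++++=======++====++======+====+++++++++++++########%%%%%######%%%%%%%#################################
131 :::::::::::::::::::::::::::::::::::::::::::::::::::::--:-==============--=============
[... 1164 characters left out ...]
#%@#+==###
164 ::=*************************************************************************++***********************%@#+==###
167 ::-+************************************************************************++*************************====##%
170 ::-*************************************************************************++*************************===+##%
173 ::-+************************************************************************++************************+===*#%%
176 ::-+************************************************************************++************************+===##%%
179 ::-+************************************************************************++************************+-:=#%%%
```

move_arm(
  deltas=[
    [[0, -0.05, 0.5], 0],
    [[0, -0.05, 1.2], 0],
    [[0, -0.05, 1.6], 0],
    [[0, -0.05, 1.9], 0],
    [[0, -0.05, 2.2], 0],
    [[0, -0.05, 2.4], 0],
    [[0, -0.05, 2.6], 0],
    [[0, -0.05, 2.7], 0],
    [[0, -0.05, 2.8], 0],
    [[0, -0.05, 2.9], 0],
    [[0, -0.05, 2.9], 0],
    [[0, -0.05, 2.9], 0],
  ],
)

```text
time_s: 21.65
eef_pos: [0.5199, -0.2334, 0.0672]
orientation: [0.658, 0.753, 0.0, 0.0]
ft_force: [-6.2, 1.9, 12.9]
finger_gap: 0.0496
grasp_force: 30.0
```

```bash
python3 hand.py w15 | head -4
```

```text
[ 0.5199241  -0.23342251  0.06719978] [-5.15132509  1.70970924 13.22862625] 0.04999880864683737 [6.57848837e-01 7.53149987e-01 1.67124340e-05 7.50269537e-05]
end [[56.9, -18.7], [55.9, -9.1], [55.6, 17.6]]
L [[49.3, -25.4], [44.3, -25.4], [28.7, -25.5], [17.7, -25.4]]
R [[49.3, 24.2], [44.3, 24.3], [28.6, 24.2], [17.7, 24.2]]
```

move_arm(
  deltas=[
    [[0, 0, 0], 0],
    [[0, 0, 0], 0],
    [[0, 0, 0], 0],
    [[0, 0, 0], 0],
    [[0, 0, 0], 0],
    [[0, 0, -1], 0],
    [[0, 0, -4], 0],
    [[0, 0, -8], 0],
    [[0, 0, -12], 0],
    [[0, 0, -13.5], 0],
    [[0, 0, -13.5], 0],
    [[0, 0, -13.5], 0],
  ],
  fingers=8.7,
)

```text
time_s: 22.75
eef_pos: [0.5204, -0.2336, 0.202]
orientation: [0.658, 0.753, 0.0, 0.001]
ft_force: [0.3, 0.3, -0.4]
finger_gap: 0.0871
grasp_force: 0.0
```

Run:
```python
from pnp import *
for i in range(3): snap('wrist')
s=robot.sense();w=snap('wrist');cv2.imwrite('pics/raw_w16.png',w);c=cam('wrist');Rm=R.from_quat(s['orientation']).as_matrix()
print(s['time_s'],s['eef_pos'],s['ft_force'],s['finger_gap'])
src=open('hand.py').read();exec(src[src.index('def edge'):src.index('E0=')])
g=w.mean(2)
asc(w,200,304,120,256,2,5)
q=s['eef_pos']+0;
f=lambda q:((ray(c,q,.072)-np.array([.5205,-.2335,.072]))@Rm*1000).round(1)[:,:2].tolist()
U=(235,245,275)
T=[(u,122+edge(g[122:145,u])) for u in U];B=[(u,228+edge(g[228:254,u])) for u in U]
L=[(215+edge(g[v,215:240]),v) for v in(145,170,200,230)];Rr=[(264+edge(g[v,264:290]),v) for v in(145,170,200,230)]
for k,x in zip('TBLR',(T,B,L,Rr)):print(k,np.round(x,1).tolist(),f(x))
```

```text
22.9 [ 0.51893655 -0.23291816  0.19916786] [ 0.03741377 -0.74356671  0.24359381] 0.08711348983395746
120 ++++++==========####*#######**#########***##########
125 *+++++===========++#########*##########**###########
130 +++++*+=-::::::::::::==========================*####
135 *+++*+==-:====++*@@@@%%%%%@%@@@@@%%%%%%%%%%##==*####
140 ++++**+=-:-===+*@@@@@@@@@@@@*@@@@%@@@@@@%#%%#==*####
145 ++++**==-:::::%@@@@@@@@@@@@@%@@@@@@@@@@@#::====#####
150 +++**++=-:::::%@@@@@%+*#@@@@%@@@@#@@@@@@*::===-*####
155 +++**+++-:::::#@@@@+-*%#=%@@%@@@@%@@@@@@*:-====#####
160 +++**+++=:----#@@@@@*++*%@@@@@@@@%@@@@@@*--===+#####
165 +++**++++-----*@@@@@@@@@@@@@#@@@@@@@@@%@*-====*%####
170 +++**++++-----*@@@@@@@@@@@@@%@@@@%@@@%@@+--===+#####
175 ++***++++-----+@@@@@@@@@@@@@%@@@@%@@@%%@+--===######
180 ++***++++----=*@@@@@@@@@@@@@@@@@@@@@@@@@=-====######
185 ++***++++-----+@@@@@@@@@@@@@@@@@@@@@@@@@=-====######
190 ++**+++++-----=@@@@@@@@@@@@@#@@@@%@@@@@@--====#%###+
195 ++**+++++-----=@@@@@@@@@@@@@@@@@@%@@@@@@-:====#%###:
200 ++**+++++------####@@@@@@@@#####%#@@@@@@--====%####*
205 ++**+++++=-----########@@#
[... 344 characters left out ...]
*####*#####*+++*++++++++
240 +*+++++++++++++*############+++++*#####*++**++++++++
245 +*++++++++++++++++++++++++++++++++++++++***+++++++++
250 ++++++++++++++++++++++++++++++++++++++++***+++++++++
255 +++++++++++++++++++++++++++++++++++++++***++++++++++
T [[235.0, 133.6], [245.0, 133.9], [275.0, 133.9]] [[56.2, -18.8], [56.0, -9.3], [56.0, 18.9]]
B [[235.0, 241.3], [245.0, 241.4], [275.0, 241.2]] [[-54.4, -20.6], [-54.4, -10.2], [-54.3, 21.2]]
L [[227.3, 145.0], [227.8, 170.0], [228.6, 200.0], [229.5, 230.0]] [[45.6, -26.2], [21.4, -26.3], [-9.2, -26.3], [-41.6, -26.1]]
R [[280.5, 145.0], [279.7, 170.0], [279.1, 200.0], [278.0, 230.0]] [[45.6, 24.4], [21.4, 24.2], [-9.1, 24.3], [-41.6, 24.1]]
```

Run:
```python
from h import *
print(robot.hand_in())
```

```text
the job is handed in; nothing more can be done
None
```

The plate is turned over, grooved face up, and back on its pins level and fully home by the last wrist-camera measurement (about 1 mm from the original position). The gripper is open and clear of it, and the job was handed in at about 23 s, with no verdict returned.

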